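Load a lamp check stand and select its filter

ROBOT

A 7-joint arm with a two-finger parallel gripper is mounted at the origin on a cart in front of the work surface, level with it; the furniture and walls round the work are solid. World frame = base frame: x ahead of the robot, y to its left, z up, the work surface at z = 0. Lengths are in m, angles in rad, forces in N, time in s.
With the tool pointing down it reaches from about 0.4 to 0.9 m from the base axis. Payload 5.6 kg.
Tool frame: the origin (TCP) lies midway between the tips of the shut fingers; the grasp point (between the pads) lies 19 mm behind it; y points along the fingers, x is the direction in which the jaws open and shut, and the axes are right-handed (so a half turn about y gives the same grasp; the last joint's range is limited). The gripper opens to 92 mm and grips with 3 to 60 N. Pads are 20 mm wide; open, the fingers measure 128 mm over their backs; the gripper's body (75 mm by 189 mm) begins 69 mm behind the grasp point.
Start: joints at [1.27, 0.468, -0.012, 1.603, 0.006, 1.071, -0.056], TCP at [0.166, -0.629, 0.215] pointing down, gripper open.
Joint ranges: [-2.53, 2.53], [-0.31, 2.02], [-1.57, 1.55], [0.28, 2.44], [-1.29, 4.43], [0.15, 1.84], [-2.92, 2.92]. Speed limits (rad/s): [2.57, 2.57, 3.14, 3.14, 3.14, 3.14, 3.14].

INTERFACE

Orientations are given as a unit quaternion [w, x, y, z].
In Python, from workcell import bot gives the robot as it stands.
- The arm moves only by the tool servo_tool, never from a script. Its argument "moves" is a list of rows, each a list of 3 entries, a list of its own where there are three numbers: the closure in counts, from 0 (fully open) to 255 (shut), then the shift along the tool's x, y, z in cm, then the turn about the tool's y in rad. In form: [[hand, [dx, dy, dz], roll], ...]. A call has 1 to 10 rows; each row is the pose to reach, as a shift and turn from the pose commanded when the call began, along the tool's axes at that moment; what a row does not reach only later rows make up. A row lasts 1/12 s, in which the tool goes at most 41.7 mm and 7.16 degrees, less where a joint would pass 70% of its speed; a pose out of reach is approached as far as the arm can. A call with a gripper value outside its range is refused whole. The fingers move at their own pace and stop on an object; "grip_force" is the grip in N (left out, the last holds). Time passes only in rows, so rows that repeat a pose let the fingers close. It gives the time, the measured TCP pose, the force and the opening at its end, in the units of the state.
- bot.state(): the state, without advancing time (a new reading comes with each control period).
- bot.capture(name): name is "scene" or "side" or "wrist"; returns a dict with "pixels" (480x640x3 uint8, red, green, blue), "K" (3x3 intrinsics, pixels), "eye" and "attitude" of the camera in the world; the wrist camera has in their place "hand_eye" (4x4, takes a point from camera to tool coordinates, whose origin is the TCP and whose axes are the tool frame's). Camera axes: x right, y down, z forward; pixel columns grow to the right and rows downward; lengths in m; the calibration is good to about 2 mm. A picture is of the moment at which its call begins: read the wrist's pose just before it. There is no depth.
- bot.finish_job(): hands the job in, once; it reports no verdict.
The state is a dict: "time_s": time; "joints": joint angles; "joint_vel": joint speeds; "tau": joint torques, N m; "tcp_pos": TCP position; "tool_rot": TCP orientation; "ft_force": force on the tool from outside, world axes, zero at the start; "wrist_torque": the same for the moment, N m; "gripper_width": finger opening in m.
Only numpy, scipy, OpenCV 4.12 (cv2) and the standard library are available. Lean on these libraries where they do the work, as an engineer would, in place of code of your own. Each camera call takes 0.05 s, during which the arm holds its last target.

TASK

Set up the lamp check stand for the loose blue-labelled lamp: lay it in the stand's two cradles, black pinned base towards the contact block and glass end towards the tall detector housing, then lay the clamp bar across its two posts over the lamp so that both ends sit right down in their saddles. Next roll the ridged filter wheel up, ridge by ridge, until the number 5 on the blue flat clicks in level with the red index lines, and last press the green start key fully in and let it go. Leave the tip rack, the bottle and the beaker round the stand where they are.

Things in the scene. Friction and masses are not known exactly. Their poses are not given: they have to be found in the camera images.
- stand: Lamp check stand, fixed: dark plate 202 x 288 mm, 12 mm thick, carrying two lamp cradles, two posts, a contact block, a light-grey detector housing with a dark hood and a ridged wheel in its sloped front, and a green key. Origin on the bench below the middle of the lamp's place; y runs along the lamp's place from glass end to base end, x away from the operator, z up.
- contact_block (a point): Middle of the face of the dark contact block (46 mm wide, 112 mm high, brass strips on its face) that looks at the lamp's pins. Axes as the stand's, 88 mm to +y of lamp_seat.
- lamp_seat (a point): Where the middle of the lamp's axis lies when seated, 80 mm above the bench; axes as the stand's. Rubber-lined V cradles: under the base at y 36 to 64 mm, only 34 mm across so that fingers pass on both sides; under the glass at y -29 to -15 mm, 47 mm across. Their edges are 7 to 13 mm below the axis. 5 mm of room beyond each end of the lamp.
- bar_seat (a point): Where the clamp bar's origin lies when seated, 102 mm above the bench; axes as the stand's; the bar lies along x. Two aluminium posts (18 mm in x, 36 mm in y) stand centred 47 mm to either side; saddle floors 108 mm above the bench, slots 24 mm wide in y between cheeks that flare up to 125 mm. Between the posts 76 mm.
- wheel_axle (a point): Centre of the filter wheel, 80 mm above the bench, axes as the stand's; axle along y. Drum radius 47 mm, width 26 mm, eight ridges 6 mm thick out to radius 57 mm, one every 45 degrees. Clicked in, a numbered flat stands at the index and the nearest ridges 22.5 degrees below and above it.
- wheel_index (a point): The index: the point of the drum's face between the red lines, 47 mm from wheel_axle along the panel's normal, which leans 30 degrees from vertical towards the stand's -x (the operator). The sloped panel lies 19 mm below this point and runs 75 mm down the slope from it.
- head_edge (a point): Middle of the lower edge of the dark light hood on the detector housing, 186 mm above the bench, axes as the stand's; the hood and the housing are about 84 mm wide in y. From here the hood's face leans out over the wheel, parallel to the panel's normal (30 degrees from vertical), up to hood_tip, so an upright hand cannot get at the wheel: fingers come in along the normal.
- hood_tip (a point): Middle of the foremost edge of the light hood, at the upper end of its leaning face: 280 mm above the bench, axes as the stand's. Nothing of the stand is higher than 285 mm.
- filter_wheel (a joint): Wheel angle, rad; grows as the front of the wheel rolls up and away from the operator. One click is 0.785 and raises the number by one: 0 is number 1, 3.14 is number 5 (the only blue flat). Stops just outside 1 and 8. A sprung click stop gives way to about 4 N at a ridge and draws the wheel on by itself once a ridge is pushed a little past half a click (0.39).
- start_key_top (a point): Centre of the top of the round green start key (28 mm diameter) on the front left of the stand, 44 mm above the bench at rest; it is pressed straight down.
- start_key (a joint): Travel of the start key, m: 0 out, 0.006 fully in (about 4 N); it springs back.
- lamp: Loose lamp with blue label on its base, lying on the bench: 166 mm long, 38 mm thick, 110 g. Origin on its underside at mid length as it first lies; y along it towards the base. Black base (38 mm diameter) y 29 to 71 mm, pins to 83; glass 38 mm thick, tapering beyond y = -28 to 29 mm at the window, y = -83.
- lamp_mid (a point): Middle of the lamp's axis, 19 mm above the bench as it first lies; y along the lamp towards the base.
- lamp_base (a point): Point on the lamp's axis in the middle of its black base, 50 mm from lamp_mid: where to grip it.
- clamp_bar: Loose aluminium clamp bar, 120 g. Origin at the centre of its underside, x along the bar, z up. Middle 70 x 20 mm, 14 mm thick; two tongues, 8 mm thick with undersides 6 mm above the origin, make it 112 mm long. On top a black grip 48 mm (x) by 14 mm (y), 14 to 38 mm above the origin. Both ways round are alike.
- tips: Pipette tip rack, 62 x 92 x 50 mm, a bystander. Origin at the centre of its underside.
- bottle: Reagent bottle with a blue cap, 56 mm diameter, 106 mm high, a bystander. Origin at the centre of its underside.
- glass_beaker: Glass beaker, 75 mm diameter, 94 mm high, a bystander. Origin at the centre of its underside.

How it is judged:
On the way, in this order (a step that is already met when the one before it is completed fails the run):
1. the lamp lies in both cradles the right way round, let go and at rest (x of lamp_mid in the frame of lamp_seat between -0.005 and 0.005 m and y of lamp_mid in the frame of lamp_seat between -0.009 and 0.009 m and z of lamp_mid in the frame of lamp_seat between -0.004 and 0.004 m and x of lamp_base in the frame of lamp_seat between -0.005 and 0.005 m and z of lamp_base in the frame of lamp_seat between -0.004 and 0.004 m and y of lamp_base in the frame of lamp_seat above 0.035 m and contact force between the fingers and lamp below 0.3 N and linear speed of lamp below 0.02 m/s), for 0.2 s.
2. the clamp bar sits in both saddles over the lamp, let go and at rest (x of lamp_mid in the frame of lamp_seat between -0.005 and 0.005 m and y of lamp_mid in the frame of lamp_seat between -0.009 and 0.009 m and z of lamp_mid in the frame of lamp_seat between -0.004 and 0.004 m and x of lamp_base in the frame of lamp_seat between -0.005 and 0.005 m and z of lamp_base in the frame of lamp_seat between -0.004 and 0.004 m and y of lamp_base in the frame of lamp_seat above 0.035 m and x of clamp_bar in the frame of bar_seat between -0.005 and 0.005 m and y of clamp_bar in the frame of bar_seat between -0.004 and 0.004 m and z of clamp_bar in the frame of bar_seat between -0.003 and 0.003 m and angle between the x axis of clamp_bar and the x axis of bar_seat, either way round below 0.07 rad and angle between clamp_bar's own z axis and vertical below 0.06 rad and contact force between the fingers and clamp_bar below 0.3 N and linear speed of each of lamp, clamp_bar below 0.02 m/s), for 0.2 s.
3. the filter wheel stands at 5, with lamp and bar still in place (x of lamp_mid in the frame of lamp_seat between -0.005 and 0.005 m and y of lamp_mid in the frame of lamp_seat between -0.009 and 0.009 m and z of lamp_mid in the frame of lamp_seat between -0.004 and 0.004 m and x of lamp_base in the frame of lamp_seat between -0.005 and 0.005 m and z of lamp_base in the frame of lamp_seat between -0.004 and 0.004 m and y of lamp_base in the frame of lamp_seat above 0.035 m and x of clamp_bar in the frame of bar_seat between -0.005 and 0.005 m and y of clamp_bar in the frame of bar_seat between -0.004 and 0.004 m and z of clamp_bar in the frame of bar_seat between -0.003 and 0.003 m and angle between the x axis of clamp_bar and the x axis of bar_seat, either way round below 0.07 rad and angle between clamp_bar's own z axis and vertical below 0.06 rad and value of joint filter_wheel between 2.94 and 3.34 rad and velocity of joint filter_wheel between -0.2 and 0.2 rad/s), for 0.2 s.
4. the start key is pressed in, with lamp, bar and wheel still in place (x of lamp_mid in the frame of lamp_seat between -0.005 and 0.005 m and y of lamp_mid in the frame of lamp_seat between -0.009 and 0.009 m and z of lamp_mid in the frame of lamp_seat between -0.004 and 0.004 m and x of lamp_base in the frame of lamp_seat between -0.005 and 0.005 m and z of lamp_base in the frame of lamp_seat between -0.004 and 0.004 m and y of lamp_base in the frame of lamp_seat above 0.035 m and x of clamp_bar in the frame of bar_seat between -0.005 and 0.005 m and y of clamp_bar in the frame of bar_seat between -0.004 and 0.004 m and z of clamp_bar in the frame of bar_seat between -0.003 and 0.003 m and angle between the x axis of clamp_bar and the x axis of bar_seat, either way round below 0.07 rad and angle between clamp_bar's own z axis and vertical below 0.06 rad and value of joint filter_wheel between 2.94 and 3.34 rad and value of joint start_key above 0.0042 m), for 0.05 s.
At the end, for the whole second after the job is handed in: Lamp axis within 5 mm across, 9 mm along and 4 mm in height of its seat, base to the contact block; bar within 5 mm lengthwise, 4 mm sideways and 3 mm in height of its seat, level and square to 0.06 rad; wheel within 0.2 rad of position 5; start key released; all at rest (all of step 3 and linear speed of each of lamp, clamp_bar below 0.02 m/s and value of joint start_key below 0.002 m); the robot touches nothing.
It fails at once if the tip rack is pushed more than 3 cm or tipped (distance of tips from where it was at the start of the episode above 0.03 m or angle between tips's own z axis and vertical above 0.35 rad).
It fails at once if the bottle is pushed more than 3 cm or tipped (distance of bottle from where it was at the start of the episode above 0.03 m or angle between bottle's own z axis and vertical above 0.35 rad).
It fails at once if the beaker is pushed more than 3 cm or tipped (distance of glass_beaker from where it was at the start of the episode above 0.03 m or angle between glass_beaker's own z axis and vertical above 0.35 rad).
It also fails if it takes over 72 s, if anything falls off the work surface, if the arm or the gripper's body presses on something with over 40 N, if the wrist force passes 120 N, or if a joint passes its speed limit or range.

## Working session

There is one attempt and no reset: what is moved stays moved. The work goes in short steps, Python scripts to look and compute and a tool call to move; the robot and the scene stay as the last step left them, time stands still between calls to the robot, and variables do not carry over. Pictures are saved under pics/ and viewed, and the job is handed in when it is done.

Besides the shell and the picture viewer there is one more tool, called after "Request:" as name(argument=value, ...), one argument or row to a line, values as JSON. servo_tool: Moves the arm, as the interface text tells. Its arguments: {"type":"object","properties":{"moves":{"type":"array"},"grip_force":{"type":"number"}},"required":["moves"]}

```bash
ls; mkdir -p pics
python3 - <<'E'
from workcell import bot
import cv2
print(bot.state())
for n in ["scene","side","wrist"]:
    c=bot.capture(n); cv2.imwrite(f"pics/{n}0.png",c["pixels"][:,:,::-1])
    print(n,{k:v for k,v in c.items() if k!="pixels"})
E
```

```text
pics
{'time_s': 0.0, 'joints': array([ 1.26998825,  0.46837377, -0.01158048,  1.60361082,  0.00601232,
        1.07141619, -0.05628212]), 'joint_vel': array([-0.00055451, -0.00058452,  0.00038311, -0.00027255, -0.0012228 ,
        0.00010352,  0.00059399]), 'tau': array([ 1.70990620e-04, -5.20569420e+01, -1.25797515e-02, -2.43748999e+01,
       -5.67217986e-02,  1.72087247e-02,  1.53026540e-04]), 'tcp_pos': array([ 0.16549107, -0.62797585,  0.21364787]), 'tool_rot': array([ 0.56045316, -0.55977115,  0.43212119, -0.43106821]), 'ft_force': array([ 0.64819932, -0.765868  ,  0.10439533]), 'wrist_torque': array([-0.06009449,  0.03928024,  0.03690373]), 'gripper_width': 0.0920902581064596}
scene {'K': array([[540.10985695,   0.        , 309.53264187],
       [  0.        , 540.10985695, 230.59162415],
       [  0.        ,   0.        ,   1.        ]]), 'eye': array([-0.00322948,  1.2262121 ,  1.10673541]), 'attitude': array([ 0.12298103, -0.25820336,  0.86204063, -0.41844074])}
side {'K': array([[465.61166936,   0.        , 315.79147991],
       [  0.        , 465.61166936, 237.05094155],
       [  0.        ,   0.        ,   1.        ]]), 'eye': array([ 0.31196886, -0.52406953,  0.84326118]), 'attitude': array([-0.4306194 ,  0.8856789 , -0.15380449,  0.08052332])}
wrist {'K': array([[338.83847625,   0.        , 313.89265785],
       [  0.        , 338.83847625, 241.34161614],
       [  0.        ,   0.        ,   1.        ]]), 'hand_eye': array([[ 9.99999615e-01,  5.28662719e-04, -7.00162888e-04,
         2.55577889e-04],
       [ 8.24287131e-04, -2.92854969e-01,  9.56156518e-01,
        -1.70010555e-01],
       [ 3.00438124e-04, -9.56156728e-01, -2.92855292e-01,
         8.35850373e-02],
       [ 0.00000000e+00,  0.00000000e+00,  0.00000000e+00,
         1.00000000e+00]])}
```

View pics/scene0.png

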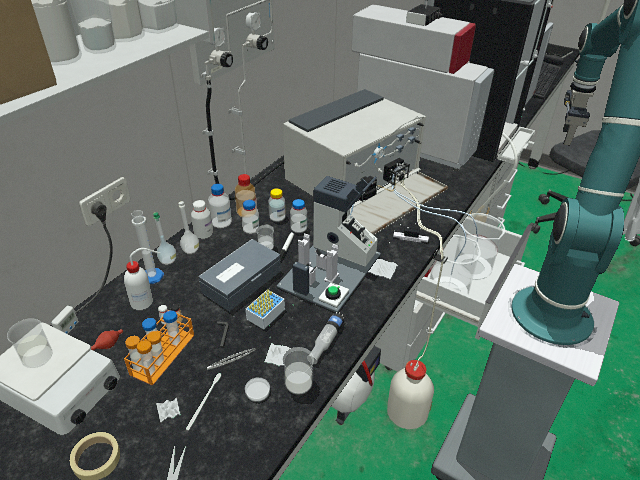

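View pics/side0.png

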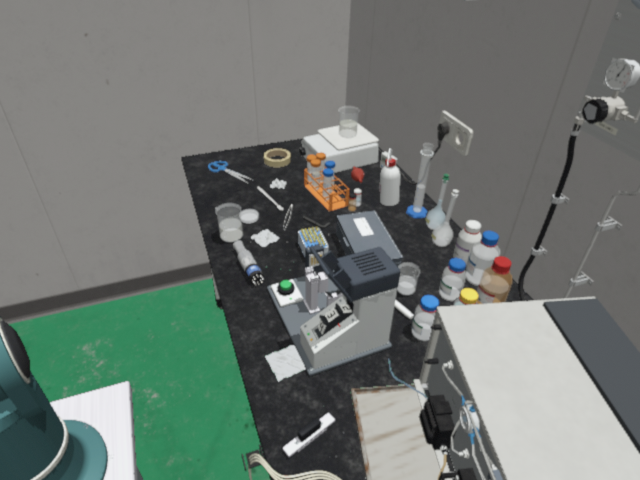

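View pics/wrist0.png

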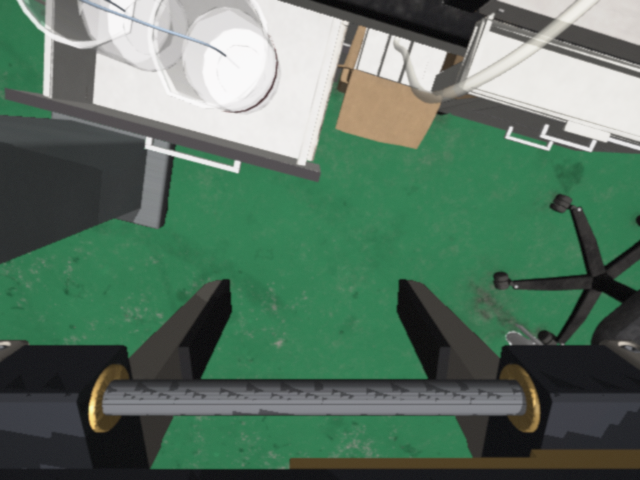

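```bash
cat > h.py <<'E'
import numpy as np, cv2
from scipy.spatial.transform import Rotation as R
def q2R(q): return R.from_quat([q[1],q[2],q[3],q[0]]).as_matrix()
FIX={}
def camfix(n):
    if n=="scene":
        K=np.array([[540.10985695,0,309.53264187],[0,540.10985695,230.59162415],[0,0,1]]);e=np.array([-0.00322948,1.2262121,1.10673541]);q=[0.12298103,-0.25820336,0.86204063,-0.41844074]
    else:
        K=np.array([[465.61166936,0,315.79147991],[0,465.61166936,237.05094155],[0,0,1]]);e=np.array([0.31196886,-0.52406953,0.84326118]);q=[-0.4306194,0.8856789,-0.15380449,0.08052332]
    return K,e,q2R(q)
def camwrist(st,c):
    T=np.eye(4);T[:3,:3]=q2R(st["tool_rot"]);T[:3,3]=st["tcp_pos"]
    M=T@c["hand_eye"]; return c["K"],M[:3,3],M[:3,:3]
def ray(cam,uv):
    K,e,Rm=cam; d=Rm@np.linalg.solve(K,np.array([uv[0],uv[1],1.0])); return e,d/np.linalg.norm(d)
def plane(cam,uv,z):
    e,d=ray(cam,uv); return e+d*(z-e[2])/d[2]
def proj(cam,p):
    K,e,Rm=cam; q=K@(Rm.T@(np.asarray(p)-e)); return q[:2]/q[2]
def tri(rs):
    A=np.zeros((3,3));b=np.zeros(3)
    for e,d in rs:
        P=np.eye(3)-np.outer(d,d);A+=P;b+=P@e
    x=np.linalg.solve(A,b); return x,[np.linalg.norm((np.eye(3)-np.outer(d,d))@(x-e)) for e,d in rs]
E
python3 - <<'E'
from h import *
for n,uv in [("scene",(333,292)),("side",(286,287))]:
    print(n,plane(camfix(n),uv,0.044))
x,r=tri([ray(camfix("scene"),(333,292)),ray(camfix("side"),(286,287))]);print(x,r)
im=cv2.imread("pics/scene0.png")
cv2.imwrite("pics/scz.png",cv2.resize(im[170:400,230:450],None,fx=3,fy=2.6,interpolation=cv2.INTER_CUBIC)[:, :])
im=cv2.imread("pics/side0.png")
cv2.imwrite("pics/siz.png",cv2.resize(im[190:460,200:420],None,fx=3,fy=2.2,interpolation=cv2.INTER_CUBIC))
E
```

```text
scene [0.52595591 0.29188619 0.044     ]
side [0.53213746 0.27081813 0.044     ]
[0.53355565 0.28143407 0.03251827] [np.float64(0.0017017979166116643), np.float64(0.0017017979166116823)]
```

Run:
```python
from h import *
im=cv2.imread("pics/scene0.png")
cv2.imwrite("pics/scA.png",cv2.resize(im[160:310,260:450],None,fx=4,fy=4,interpolation=cv2.INTER_CUBIC))
cv2.imwrite("pics/scB.png",cv2.resize(im[270:410,230:390],None,fx=4,fy=4,interpolation=cv2.INTER_CUBIC))
im=cv2.imread("pics/side0.png")
cv2.imwrite("pics/siA.png",cv2.resize(im[230:380,230:430],None,fx=4,fy=4,interpolation=cv2.INTER_CUBIC))
cv2.imwrite("pics/siB.png",cv2.resize(im[190:300,200:350],None,fx=5,fy=5,interpolation=cv2.INTER_CUBIC))
cv2.imwrite("pics/siC.png",cv2.resize(im[400:470,250:370],None,fx=6,fy=6,interpolation=cv2.INTER_CUBIC))
```

```text
(no output)
```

View pics/scA.png

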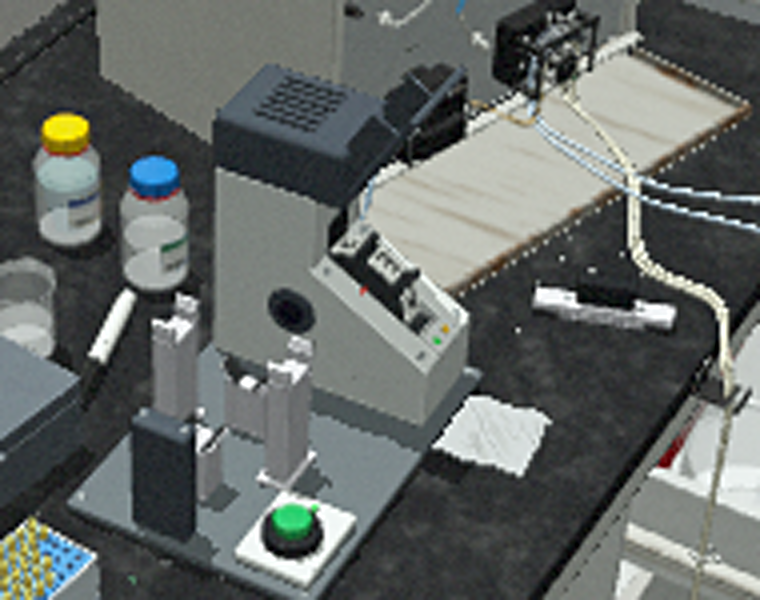

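View pics/scB.png

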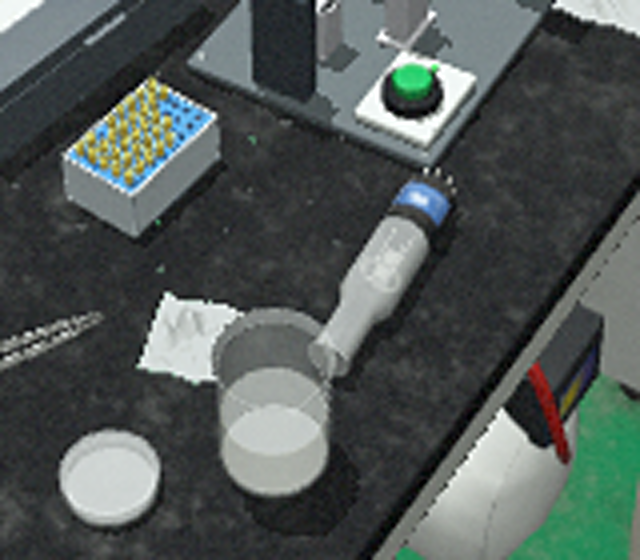

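View pics/siA.png

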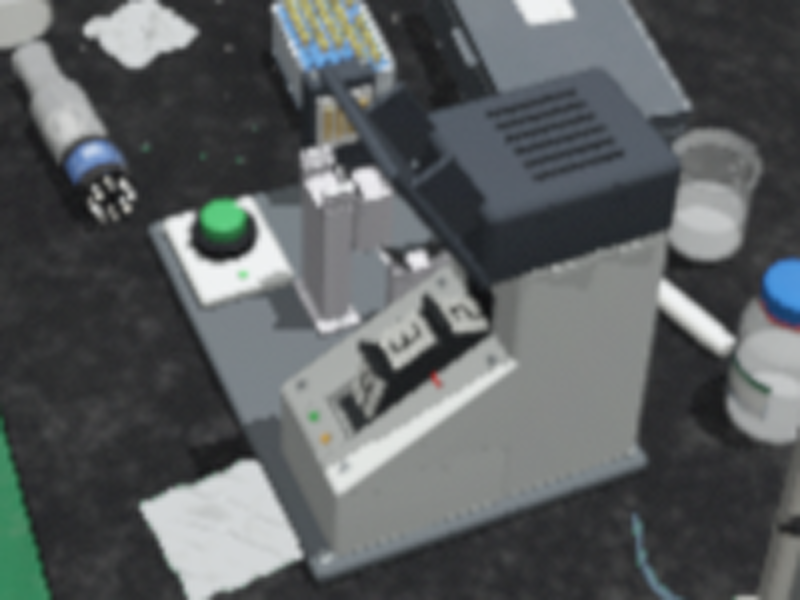

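View pics/siB.png

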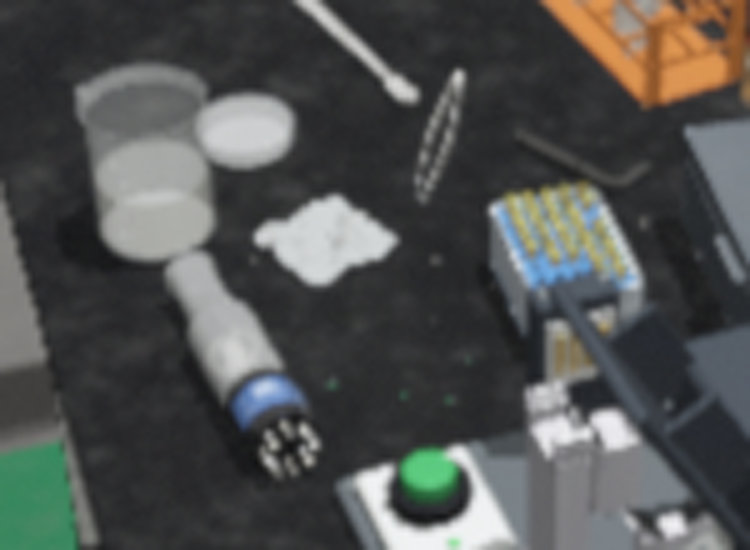

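View pics/siC.png

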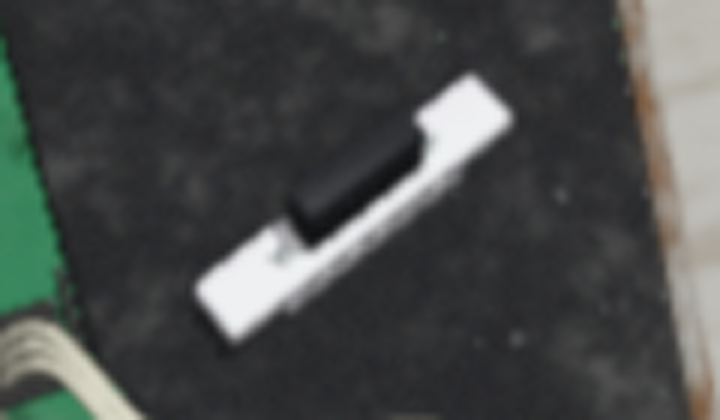

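```bash
cat >> h.py <<'E'
def loc(st,d):
    """world displacement (m) -> tool axes cm"""
    return (q2R(st["tool_rot"]).T@np.asarray(d))*100
E
python3 - <<'E'
from h import *
from workcell import bot
st=bot.state(); print(q2R(st["tool_rot"]).round(4))
A=lambda a:np.array(a)/4+[260,160]
S=lambda a:np.array(a)/4+[230,230]
sc=camfix("scene");si=camfix("side")
for n,z,p,c in [("plateL",.012,A((70,505)),sc),("plateFL",.012,A((310,592)),sc),("plateR",.012,A((478,372)),sc),
 ("plateFL",.012,S((150,228)),si),("plateFR",.012,S((320,568)),si),("plateBR",.012,S((645,455)),si)]:
    print(n,plane(c,p,z).round(3))
print("red",tri([ray(sc,A((364,291))),ray(si,S((436,379)))]))
print("blockTop FL corner", plane(sc,A((150,412)),.112),plane(sc,A((195,432)),.112))
B=lambda a:np.array(a)/4+[230,270]; T=lambda a:np.array(a)/5+[200,190]
print("lamp blue",tri([ray(sc,B((420,200))),ray(si,T((268,400)))]))
print("lamp win",plane(sc,B((330,352)),.015),plane(si,T((190,268)),.015))
U=lambda a:np.array(a)/6+[250,400]
print("bar",plane(si,U((358,185)),.038),plane(si,U((470,75)),.014),plane(si,U((515,118)),.014),plane(si,U((197,292)),.014),plane(si,U((235,342)),.014))
print("bar sc",plane(sc,A((537,290)),.014),plane(sc,A((675,312)),.014))
E
```

```text
[[ 2.549e-01 -4.000e-04  9.670e-01]
 [-9.670e-01  1.300e-03  2.549e-01]
 [-1.300e-03 -1.000e+00 -1.000e-04]]
plateL [0.688 0.332 0.012]
plateFL [0.499 0.31  0.012]
plateR [0.51  0.038 0.012]
plateFL [0.497 0.318 0.012]
plateFR [0.513 0.041 0.012]
plateBR [0.71  0.05  0.012]
red (array([0.59220719, 0.08144524, 0.08614923]), [np.float64(0.000841893016578111), np.float64(0.000841893016577742)])
blockTop FL corner [0.63263985 0.30911252 0.112     ] [0.5954726  0.30909264 0.112     ]
lamp blue (array([0.47361801, 0.3688807 , 0.03312881]), [np.float64(0.0010434602912884458), np.float64(0.0010434602912884087)])
lamp win [0.46182623 0.49482638 0.015     ] [0.46372802 0.51224956 0.015     ]
bar [ 0.46397764 -0.09727888  0.038     ] [ 0.51539456 -0.06106374  0.014     ] [ 0.52353591 -0.08002149  0.014     ] [ 0.41088321 -0.1006234   0.014     ] [ 0.41715866 -0.11923287  0.014     ]
bar sc [ 0.51652894 -0.07806972  0.014     ] [ 0.41134087 -0.11369142  0.014     ]
```

Request:
servo_tool(
  moves=[
    [0,[-30.6,-11.9,22.8],-1.2],
    [0,[-30.6,-11.9,22.8],-1.2],
    [0,[-30.6,-11.9,22.8],-1.2],
    [0,[-30.6,-11.9,22.8],-1.2],
    [0,[-30.6,-11.9,22.8],-1.2],
    [0,[-30.6,-11.9,22.8],-1.2],
    [0,[-30.6,-11.9,22.8],-1.2],
    [0,[-30.6,-11.9,22.8],-1.2],
    [0,[-30.6,-11.9,22.8],-1.2],
    [0,[-30.6,-11.9,22.8],-1.2],
  ],
)

```text
time_s: 0.98
tcp_pos: [0.3096, -0.2708, 0.3349]
tool_rot: [-0.706, 0.707, -0.036, 0.037]
ft_force: [0.8, -0.2, -0.6]
gripper_width: 0.0917
```

Request:
servo_tool(
  moves=[
    [0,[10.6,-16.5,33.2],-1.2],
    [0,[10.6,-16.5,33.2],-1.2],
    [0,[10.6,-16.5,33.2],-1.2],
    [0,[10.6,-16.5,33.2],-1.2],
    [0,[10.6,-16.5,33.2],-1.2],
    [0,[10.6,-16.5,33.2],-1.2],
    [0,[10.6,-16.5,33.2],-1.2],
    [0,[10.6,-16.5,33.2],-1.2],
    [0,[10.6,-16.5,33.2],-1.2],
    [0,[10.6,-16.5,33.2],-1.2],
  ],
)

```text
time_s: 1.82
tcp_pos: [0.4522, 0.0495, 0.5012]
tool_rot: [-0.603, 0.603, 0.371, -0.368]
ft_force: [-1.2, -0.7, -0.5]
gripper_width: 0.0916
```

```bash
cat >> h.py <<'E'
import pickle
def shot(n,name):
    from workcell import bot
    st=bot.state(); c=bot.capture(n)
    cam=camwrist(st,c) if n=="wrist" else camfix(n)
    cv2.imwrite(f"pics/{name}.png",c["pixels"][:,:,::-1]); pickle.dump(cam,open(f"pics/{name}.pkl","wb"))
    return st,cam
def lcam(name): return pickle.load(open(f"pics/{name}.pkl","rb"))
E
python3 - <<'E'
from h import *
st,cam=shot("wrist","w1"); print(st["time_s"],st["joints"].round(3),st["tcp_pos"].round(4),q2R(st["tool_rot"]).round(3))
E
```

```text
1.8167 [ 0.631  0.002 -0.796  1.56   0.     1.576  0.936] [0.4522 0.0495 0.5012] [[ 0.453  0.004 -0.891]
 [ 0.891  0.002  0.453]
 [ 0.004 -1.    -0.003]]
```

View pics/w1.png

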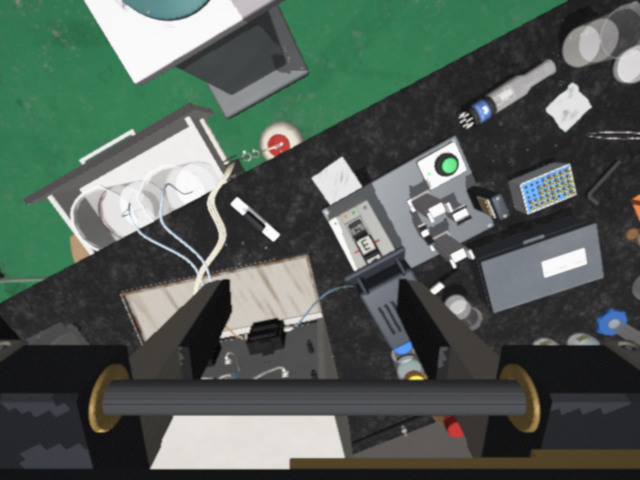

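Run:
```python
from h import *
im=cv2.imread("pics/w1.png")
cv2.imwrite("pics/w1a.png",cv2.resize(im[130:290,310:510],None,fx=4,fy=4,interpolation=cv2.INTER_CUBIC)[:600])
cv2.imwrite("pics/w1b.png",cv2.resize(im[50:140,440:580],None,fx=5,fy=5,interpolation=cv2.INTER_CUBIC))
cv2.imwrite("pics/w1c.png",cv2.resize(im[185:255,215:295],None,fx=6,fy=6,interpolation=cv2.INTER_CUBIC))
```

```text
(no output)
```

View pics/w1a.png

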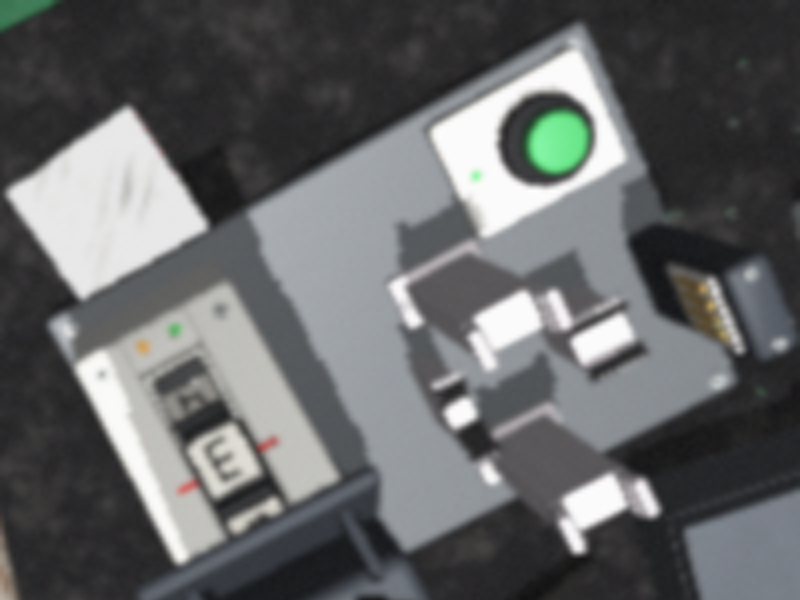

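View pics/w1b.png

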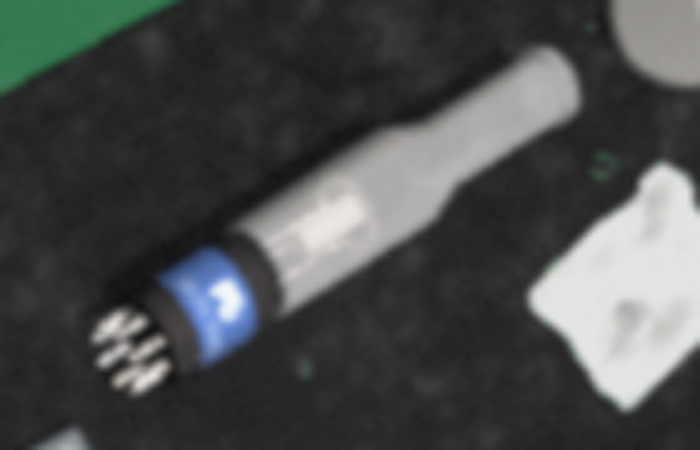

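View pics/w1c.png

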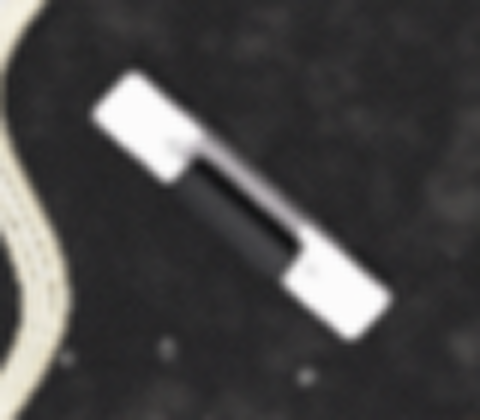

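Run:
```python
from h import *
w=lcam("w1"); a=lambda p:np.array(p)/4+[310,130]; b=lambda p:np.array(p)/5+[440,50]; c=lambda p:np.array(p)/6+[215,185]
P=lambda n,p,z:print(n,plane(w,p,z).round(4)) 
P("FL",a((582,28)),.012);P("FR",a((52,322)),.012);P("BL",a((738,375)),.012)
p1=plane(w,a((512,322)),.108);p2=plane(w,a((595,502)),.108);print(p1,p2,(p1+p2)/2,np.linalg.norm(p1-p2),np.degrees(np.arctan2(*(p2-p1)[1::-1])))
for n,q,q2 in [("f",(408,300),(485,348)),("b",(490,472),(572,535))]:
    pass
P("key",a((560,142)),.044)
r1,r2=plane(w,a((190,488)),.104),plane(w,a((269,443)),.104);print("red",r1,r2,(r1+r2)/2)
P("blockTop R",a((797,345)),.112);P("blockTop",a((735,260)),.112);
# lamp
P("win",b((562,85)),.015);P("blue c",b((215,312)),.036);
l1=plane(w,b((260,265)),.019);l2=plane(w,b((160,322)),.019)
P("pins",b((130,352)),.019)
for q in [(133,70),(92,113),(390,298),(350,340)]: P("bar",c(q),.014)
sc=camfix("scene");si=camfix("side")
A=lambda a:np.array(a)/4+[260,160]
S=lambda a:np.array(a)/4+[230,230]
print("key tri",tri([ray(w,a((560,142))),ray(sc,A((294,512))),ray(si,S((225,212)))]))
print("red tri",tri([ray(w,a((269,443))),ray(sc,A((364,291)))]), tri([ray(w,a((190,488))),ray(si,S((436,379)))]))
```

```text
FL [0.4993 0.3242 0.012 ]
FR [0.5121 0.0422 0.012 ]
BL [0.6927 0.3371 0.012 ]
[0.58093684 0.22231964 0.108     ] [0.67369722 0.22621943 0.108     ] [0.62731703 0.22426954 0.108     ] 0.09284232273549009 2.4073833516187326
key [0.5357 0.2868 0.044 ]
red [0.5879786  0.06946293 0.104     ] [0.58477016 0.10903942 0.104     ] [0.58637438 0.08925118 0.104     ]
blockTop R [0.6436 0.3255 0.112 ]
blockTop [0.5969 0.3134 0.112 ]
win [0.4647 0.515  0.015 ]
blue c [0.4776 0.3729 0.036 ]
pins [0.4794 0.3486 0.019 ]
bar [ 0.4113 -0.0945  0.014 ]
bar [ 0.4174 -0.1137  0.014 ]
bar [ 0.5168 -0.0571  0.014 ]
bar [ 0.5236 -0.0762  0.014 ]
key tri (array([0.5338316 , 0.28237228, 0.04801549]), [np.float64(0.0030571601689165463), np.float64(0.003084576825259645), np.float64(0.002736757082030604)])
red tri (array([0.57990472, 0.10833568, 0.11031748]), [np.float64(0.0024391970783154216), np.float64(0.0024391970783154146)]) (array([0.58800658, 0.06940676, 0.10189225]), [np.float64(0.0007068087348404144), np.float64(0.0007068087348401861)])
```

Run:
```python
from h import *
w=lcam("w1"); a=lambda p:np.array(p)/4+[310,130]
print(w[1])
for p in [(143,592),(375,472)]: print(plane(w,a(p),.28).round(4))
print("block face",plane(w,a((743,310)),.112))
st=np.deg2rad(2.5)
```

```text
[0.37768165 0.08665829 0.67092494]
[0.5472 0.0473 0.28  ]
[0.5436 0.1271 0.28  ]
block face [0.61874646 0.30976336 0.112     ]
```

Request:
servo_tool(
  moves=[
    [0,[0,-25,0],0],
    [0,[0,-25,0],0],
    [0,[0,-25,0],0],
    [0,[0,-25,0],0],
    [0,[0,-25,0],0],
    [0,[0,-25,0],0],
    [0,[0,-25,0],0],
  ],
)

```text
time_s: 2.45
tcp_pos: [0.4523, 0.0429, 0.6473]
tool_rot: [-0.598, 0.613, 0.382, -0.347]
ft_force: [0.1, 0.1, 0.1]
gripper_width: 0.0918
```

Run:
```python
from workcell import bot
from h import *
st=bot.state(); print(st["time_s"],st["joints"].round(3),st["tcp_pos"].round(4),q2R(st["tool_rot"]).round(3))
```

```text
2.45 [ 2.030e-01 -4.000e-03 -3.660e-01  1.251e+00 -1.000e-03  1.841e+00
  9.210e-01] [0.4523 0.0429 0.6473] [[ 0.467  0.052 -0.883]
 [ 0.884  0.008  0.468]
 [ 0.031 -0.999 -0.042]]
```

Request:
servo_tool(
  moves=[
    [0,[0,0,0],0],
    [0,[0,0,0],0],
    [0,[0,0,0],0],
  ],
)

```text
time_s: 2.7
tcp_pos: [0.4525, 0.0436, 0.646]
tool_rot: [-0.599, 0.612, 0.382, -0.349]
ft_force: [1.2, 0.4, -0.7]
gripper_width: 0.0916
```

Run:
```python
from workcell import bot
from h import *
st=bot.state(); print(st["time_s"],st["joints"].round(3),st["tcp_pos"].round(4),q2R(st["tool_rot"]).round(3))
```

```text
2.7 [ 2.110e-01 -2.000e-03 -3.750e-01  1.252e+00 -1.000e-03  1.841e+00
  9.220e-01] [0.4525 0.0436 0.646 ] [[ 0.465  0.049 -0.884]
 [ 0.885  0.008  0.466]
 [ 0.03  -0.999 -0.04 ]]
```

Request:
servo_tool(
  moves=[
    [0,[22.8,10.3,10.3],-1.1],
    [0,[22.8,10.3,10.3],-1.1],
    [0,[22.8,10.3,10.3],-1.1],
    [0,[22.8,10.3,10.3],-1.1],
    [0,[22.8,10.3,10.3],-1.1],
    [0,[22.8,10.3,10.3],-1.1],
    [0,[22.8,10.3,10.3],-1.1],
    [0,[22.8,10.3,10.3],-1.1],
    [0,[22.8,10.3,10.3],-1.1],
  ],
)

```text
time_s: 3.45
tcp_pos: [0.4724, 0.2951, 0.5448]
tool_rot: [-0.309, 0.336, 0.639, -0.619]
ft_force: [0.3, -1.4, 0.4]
gripper_width: 0.0918
```

Run:
```python
from workcell import bot
from h import *
st=bot.state(); print(st["time_s"],st["joints"].round(3),st["tcp_pos"].round(4),q2R(st["tool_rot"]).round(3))
```

```text
3.45 [-0.084  0.204 -0.682  1.286  0.155  1.656  1.459] [0.4724 0.2951 0.5448] [[-0.584  0.047 -0.81 ]
 [ 0.811  0.008 -0.584]
 [-0.021 -0.999 -0.043]]
```

Request:
servo_tool(
  moves=[
    [0,[7.6,34.6,-3.9],-1.033],
    [0,[7.6,34.6,-3.9],-1.033],
    [0,[7.6,34.6,-3.9],-1.033],
    [0,[7.6,34.6,-3.9],-1.033],
    [0,[7.6,34.6,-3.9],-1.033],
    [0,[7.6,34.6,-3.9],-1.033],
    [0,[7.6,34.6,-3.9],-1.033],
    [0,[7.6,34.6,-3.9],-1.033],
    [0,[7.6,34.6,-3.9],-1.033],
    [0,[7.6,34.6,-3.9],-1.033],
  ],
)

```text
time_s: 4.28
tcp_pos: [0.4757, 0.3796, 0.1952]
tool_rot: [0.043, -0.013, 0.707, -0.706]
ft_force: [0.2, -1.0, 0.1]
gripper_width: 0.0922
```

Run:
```python
from h import *
st,cam=shot("wrist","w2"); print(st["time_s"],st["joints"].round(3),st["tcp_pos"].round(4),q2R(st["tool_rot"]).round(3))
```

```text
4.2833 [-0.165  0.533 -0.781  1.718  0.46   1.044  2.116] [0.4757 0.3796 0.1952] [[-0.996  0.041  0.079]
 [-0.079  0.004 -0.997]
 [-0.041 -0.999 -0.001]]
```

View pics/w2.png

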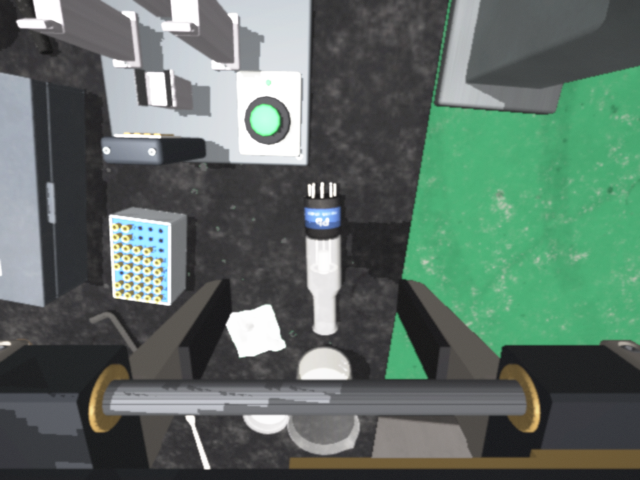

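Run:
```python
from h import *
im=cv2.imread("pics/w2.png")
cv2.imwrite("pics/w2a.png",cv2.resize(im[170:345,280:370],None,fx=3.4,fy=3.4,interpolation=cv2.INTER_CUBIC))
cv2.imwrite("pics/w2b.png",cv2.resize(im[0:170,80:320],None,fx=3.3,fy=3.3,interpolation=cv2.INTER_CUBIC))
w=lcam("w2")
for p,z in [((323,197),.019),((323,237),.019),((323,183),.019),((325,333),.012),((306,217),.019),((341,217),.019)]: print(plane(w,p,z).round(4))
```

```text
[0.4759 0.355  0.019 ]
[0.4722 0.3977 0.019 ]
[0.4772 0.3408 0.019 ]
[0.4594 0.518  0.012 ]
[0.4918 0.3776 0.019 ]
[0.4554 0.3743 0.019 ]
```

View pics/w2a.png

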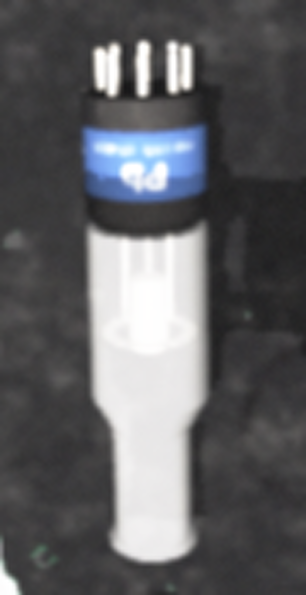

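View pics/w2b.png

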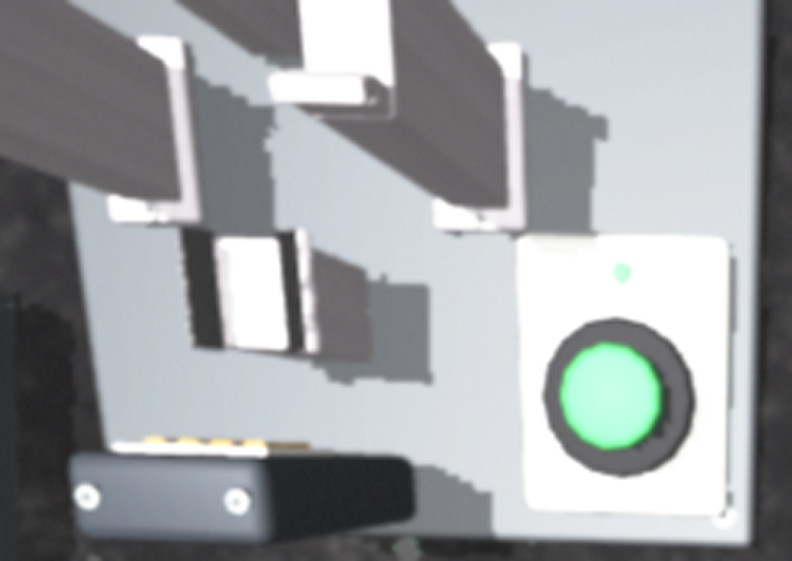

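Request:
servo_tool(
  moves=[
    [0,[1.0,18.7,0.36],0],
    [0,[1.0,18.7,0.36],0],
    [0,[1.0,18.7,0.36],0],
    [0,[1.0,18.7,0.36],0],
    [0,[1.0,18.7,0.36],0],
    [0,[1.0,18.7,0.36],0],
    [255,[1.0,18.7,0.36],0],
    [255,[1.0,18.7,0.36],0],
    [255,[1.0,18.7,0.36],0],
    [255,[1.0,18.7,0.36],0],
  ],
  grip_force=20,
)

```text
time_s: 5.17
tcp_pos: [0.4795, 0.38, 0.0166]
tool_rot: [0.047, -0.008, 0.709, -0.703]
ft_force: [-0.2, -0.5, 0.1]
gripper_width: 0.0673
```

Run:
```python
from h import *
st,cam=shot("wrist","w3"); print(st["time_s"],st["joints"].round(3),st["tcp_pos"].round(4),q2R(st["tool_rot"]).round(3),st["gripper_width"],st["ft_force"])
```

```text
5.1667 [-0.285  0.746 -0.616  1.825  0.672  0.738  1.944] [0.4795 0.38   0.0166] [[-0.996  0.054  0.078]
 [-0.077  0.011 -0.997]
 [-0.055 -0.998 -0.007]] 0.06726708277648279 [-0.21418761 -0.49190152  0.12814176]
```

View pics/w3.png

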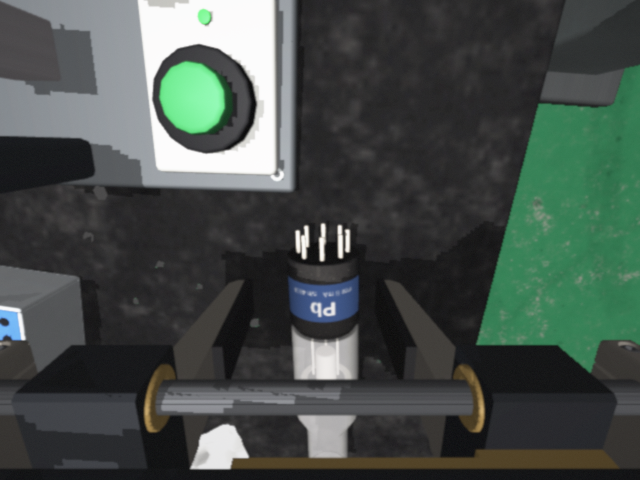

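Request:
servo_tool(
  moves=[
    [90,[0,0,0],0],
    [90,[0,0,0],0],
    [90,[0,0,0],0],
  ],
)

```text
time_s: 5.47
tcp_pos: [0.4782, 0.3791, 0.0144]
tool_rot: [0.046, -0.009, 0.709, -0.704]
ft_force: [0.4, -0.2, 0.7]
gripper_width: 0.0594
```

Run:
```python
from h import *
st,cam=shot("wrist","w4"); print(st["time_s"],st["joints"].round(3),st["tcp_pos"].round(4),q2R(st["tool_rot"]).round(3),st["gripper_width"],st["ft_force"])
```

```text
5.4667 [-0.286  0.749 -0.615  1.827  0.673  0.738  1.944] [0.4782 0.3791 0.0144] [[-0.996  0.051  0.078]
 [-0.078  0.009 -0.997]
 [-0.052 -0.999 -0.005]] 0.059435474041652406 [ 0.39303097 -0.18081818  0.72947922]
```

View pics/w4.png

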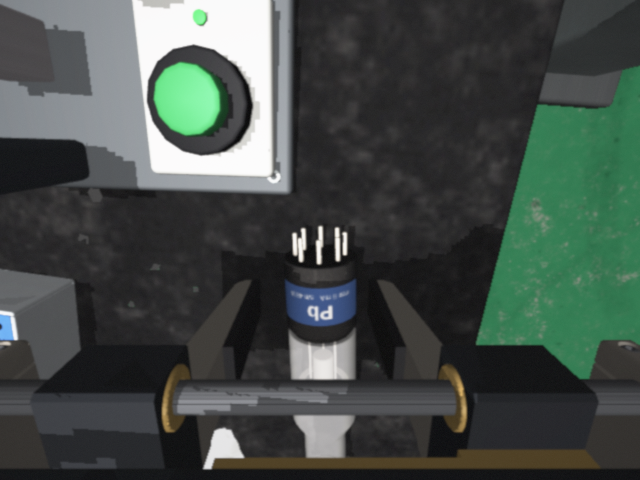

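Run:
```python
from h import *
w=lcam("w4")
for p,z in [((320,338),.036),((320,262),.03),((320,228),.022),((287,300),.022),((356,300),.022),((322,295),.038)]: print(p,plane(w,p,z).round(4))
```

```text
(320, 338) [0.4734 0.3916 0.036 ]
(320, 262) [0.4768 0.3533 0.03  ]
(320, 228) [0.4783 0.3385 0.022 ]
(287, 300) [0.4925 0.3796 0.022 ]
(356, 300) [0.4562 0.3758 0.022 ]
(322, 295) [0.4745 0.3668 0.038 ]
```

Request:
servo_tool(
  moves=[
    [90,[0.4,0.7,0.6],0],
    [90,[0.4,0.7,0.6],0],
    [255,[0.4,0.7,0.6],0],
    [255,[0.4,0.7,0.6],0],
    [255,[0.4,0.7,0.6],0],
    [255,[0.4,0.7,0.6],0],
    [255,[0.4,0.7,0.6],0],
  ],
)

```text
time_s: 6.1
tcp_pos: [0.4749, 0.373, 0.0069]
tool_rot: [0.046, -0.01, 0.709, -0.704]
ft_force: [-0.0, 0.0, -0.8]
gripper_width: 0.0376
```

Run:
```python
from h import *
st,cam=shot("wrist","w5"); print(st["time_s"],st["joints"].round(3),st["tcp_pos"].round(4),q2R(st["tool_rot"]).round(3),st["gripper_width"],st["ft_force"])
```

```text
6.1 [-0.284  0.752 -0.607  1.844  0.683  0.718  1.936] [0.4749 0.373  0.0069] [[-0.996  0.051  0.078]
 [-0.078  0.009 -0.997]
 [-0.052 -0.999 -0.005]] 0.03758318149320308 [-0.033567    0.01046659 -0.83322544]
```

View pics/w5.png

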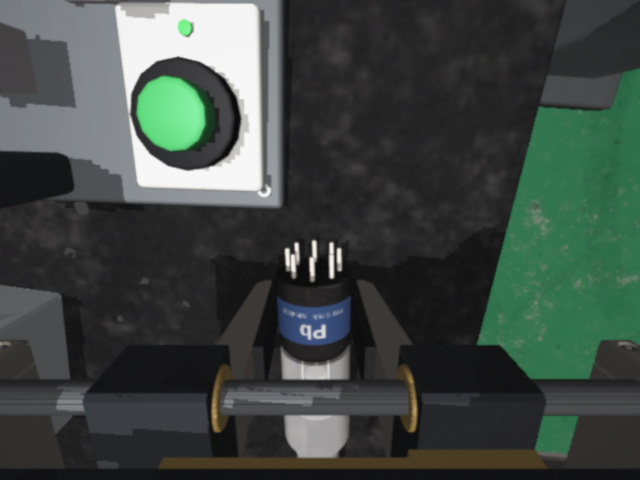

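Run:
```python
from h import *
w=lcam("w5")
for p,z in [((316,358),.0375),((314,243),.022),((315,278),.03)]: print(p,plane(w,p,z).round(4))
# stand frame estimate
w=lcam("w2"); b=lambda p:np.array(p)/3.3+[80,0]
P=lambda n,p,z:print(n,plane(w,b(p),z).round(4))
P("key",(612,397),.044)
P("blockfaceL",(100,450),.112); P("blockfaceR",(262,455),.112)
P("postcheek",(153,45),.125)
P("cradleface +y edge L",(195,347),.07);P("cr R",(315,350),.07);P("cr -y L",(182,230),.07);P("cr -y R",(303,232),.07)
P("plate FL",(750,543),.012)
```

```text
(316, 358) [0.4713 0.3909 0.0375]
(314, 243) [0.4772 0.338  0.022 ]
(315, 278) [0.4752 0.3526 0.03  ]
key [0.5335 0.2861 0.044 ]
blockfaceL [0.6347 0.3081 0.112 ]
blockfaceR [0.5983 0.3063 0.112 ]
postcheek [0.6088 0.2323 0.125 ]
cradleface +y edge L [0.6342 0.2833 0.07  ]
cr R [0.6037 0.2816 0.07  ]
cr -y L [0.6354 0.2567 0.07  ]
cr -y R [0.6055 0.255  0.07  ]
plate FL [0.4948 0.3244 0.012 ]
```

Request:
servo_tool(
  moves=[
    [255,[-0.5,-10,0],0],
    [255,[-0.5,-10,0],0.1],
    [255,[-0.5,-11,0],0.2],
    [255,[-5.0,-22.8,3.2],1.0],
    [255,[-5.0,-22.8,3.2],1.0],
    [255,[-5.0,-22.8,3.2],1.0],
    [255,[-5.0,-22.8,3.2],1.0],
    [255,[-5.0,-22.8,3.2],1.0],
    [255,[-5.0,-22.8,3.2],1.0],
    [255,[-5.0,-22.8,3.2],1.0],
  ],
)

```text
time_s: 6.98
tcp_pos: [0.5154, 0.3425, 0.2372]
tool_rot: [-0.301, 0.331, 0.643, -0.622]
ft_force: [-0.8, -0.3, -1.2]
gripper_width: 0.0372
```

```bash
cat > s.py <<'E'
from h import *
from workcell import bot
import sys
st=bot.state(); M=q2R(st["tool_rot"]); print(round(st["time_s"],2),st["joints"].round(2),"tcp",st["tcp_pos"].round(4),"w",round(st["gripper_width"],4),"F",st["ft_force"].round(1))
print("yaw x",np.degrees(np.arctan2(M[1,0],M[0,0])).round(2),"yaxis",M[:,1].round(3))
if len(sys.argv)>3:
    t=np.array(list(map(float,sys.argv[1:4]))); print("to target, tool cm",(M.T@(t-st["tcp_pos"])*100).round(2))
if len(sys.argv)>4:
    d=float(sys.argv[4])-np.degrees(np.arctan2(M[1,0],M[0,0])); d=(d+180)%360-180; print("roll",-np.radians(d).round(3))
E
python3 s.py .62 .274 .26 2.5
```

```text
6.98 [-0.23  0.44 -0.57  1.67  0.29  1.07  1.33] tcp [0.5154 0.3425 0.2372] w 0.0372 F [-0.8 -0.3 -1.2]
yaw x 126.82 yaxis [ 0.051  0.008 -0.999]
to target, tool cm [-11.81  -1.8   -4.35]
roll 2.17
```

Request:
servo_tool(
  moves=[
    [255,[-11.8,-1.8,-4.35],1.2],
    [255,[-11.8,-1.8,-4.35],1.2],
    [255,[-11.8,-1.8,-4.35],1.2],
    [255,[-11.8,-1.8,-4.35],1.2],
    [255,[-11.8,-1.8,-4.35],1.2],
    [255,[-11.8,-1.8,-4.35],1.2],
    [255,[-11.8,-1.8,-4.35],1.2],
    [255,[-11.8,-1.8,-4.35],1.2],
    [255,[-11.8,-1.8,-4.35],1.2],
    [255,[-11.8,-1.8,-4.35],1.2],
  ],
)

```text
time_s: 7.82
tcp_pos: [0.62, 0.275, 0.2593]
tool_rot: [-0.612, 0.624, 0.36, -0.327]
ft_force: [0.9, -1.1, -0.7]
gripper_width: 0.0373
```

```bash
python3 s.py .62 .272 .2 2.5
```

```text
7.82 [-0.28  0.47 -0.28  1.51  0.16  1.13  0.42] tcp [0.62   0.275  0.2593] w 0.0373 F [ 0.9 -1.1 -0.7]
yaw x 58.16 yaxis [ 0.05   0.008 -0.999]
to target, tool cm [-0.46  5.92  0.07]
roll 0.971
```

Request:
servo_tool(
  moves=[
    [255,[-0.46,5.5,0.07],0.971],
    [255,[-0.46,5.5,0.07],0.971],
    [255,[-0.46,5.5,0.07],0.971],
    [255,[-0.46,5.5,0.07],0.971],
    [255,[-0.46,5.5,0.07],0.971],
    [255,[-0.46,5.5,0.07],0.971],
    [255,[-0.46,5.5,0.07],0.971],
    [255,[-0.46,5.5,0.07],0.971],
    [255,[-0.46,5.5,0.07],0.971],
  ],
)

```text
time_s: 8.57
tcp_pos: [0.6198, 0.2721, 0.2043]
tool_rot: [0.709, -0.704, -0.034, -0.001]
ft_force: [-0.3, 0.5, -1.4]
gripper_width: 0.0374
```

```bash
python3 s.py .62 .272 .2 2.5
python3 - <<'E'
from h import *
for n,b in [("wrist","w6"),("scene","sc6"),("side","si6")]: shot(n,b)
im=cv2.imread("pics/sc6.png")[160:320,250:410]; cv2.imwrite("pics/sc6z.png",cv2.resize(im,None,fx=3.7,fy=3.7,interpolation=cv2.INTER_CUBIC))
E
```

```text
8.57 [-0.42  0.5  -0.07  1.58  0.06  1.02 -0.46] tcp [0.6198 0.2721 0.2043] w 0.0374 F [-0.3  0.5 -1.4]
yaw x 2.69 yaxis [ 0.05   0.008 -0.999]
to target, tool cm [-0.    0.43 -0.01]
roll 0.003
```

View pics/w6.png

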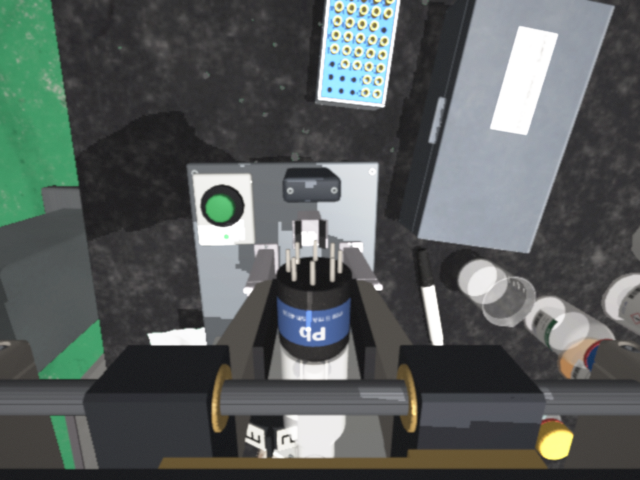

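View pics/sc6z.png

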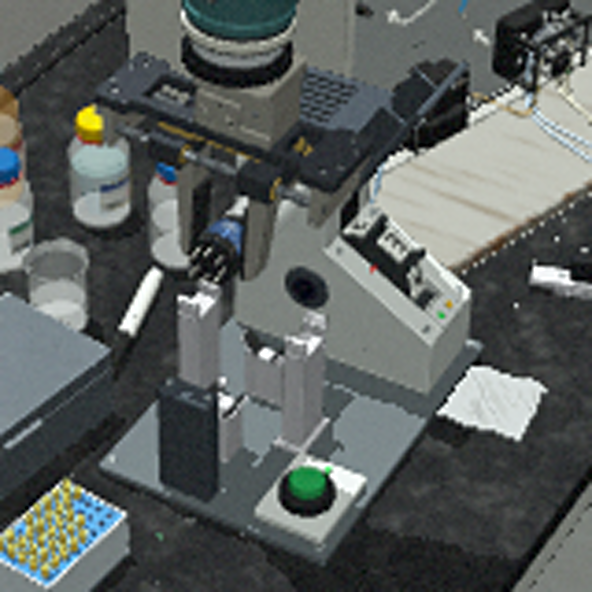

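Run:
```python
from h import *
im=cv2.imread("pics/w6.png"); cv2.imwrite("pics/w6z.png",cv2.resize(im[150:350,180:400],None,fx=3.6,fy=3,interpolation=cv2.INTER_CUBIC))
w=lcam("w6")
P=lambda n,p,z:print(n,plane(w,p,z).round(4))
P("blk",(285,178),.112);P("blk",(340,178),.112);P("BL",(378,164),.012);P("FL",(188,164),.012)
P("key",(218,208),.044)
```

```text
blk [0.6003 0.3254 0.112 ]
blk [0.6425 0.3272 0.112 ]
BL [0.695  0.3334 0.012 ]
FL [0.4978 0.3247 0.012 ]
key [0.5339 0.2864 0.044 ]
```

View pics/w6z.png

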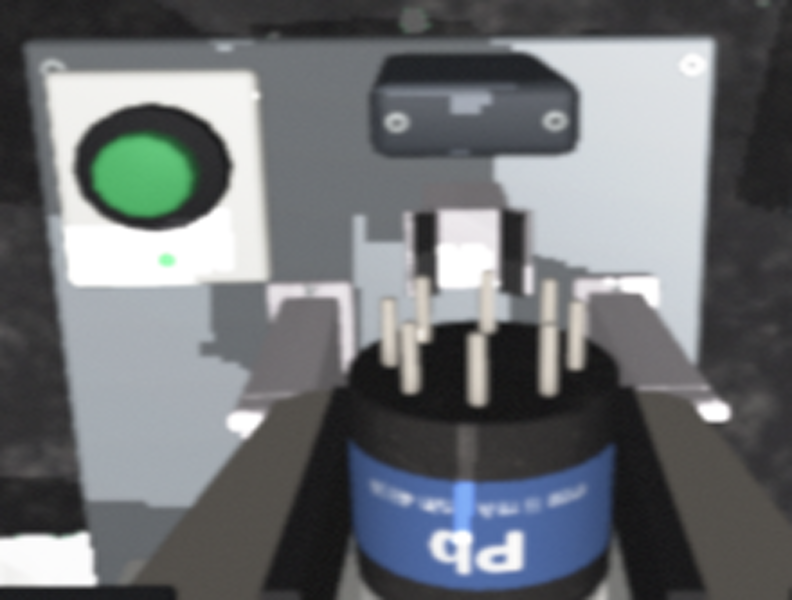

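Run:
```python
from h import *
w=lcam("w6"); b=lambda p:np.array([p[0]/3.6+180,p[1]/3+150])
P=lambda n,p,z:print(n,plane(w,b(p),z).round(4))
P("cradL",(405,212),.07);P("cradR",(535,212),.07);P("blk face",(475,157),.112);P("blkL",(372,110),.112);P("blkR",(580,110),.112)
P("pin axis",(482,340),.2163); P("pins L",(387,300),.2163);P("pins R",(577,303),.2163)
```

```text
cradL [0.6069 0.2824 0.07  ]
cradR [0.6402 0.2836 0.07  ]
blk face [0.6217 0.3075 0.112 ]
blkL [0.5992 0.3188 0.112 ]
blkR [0.6438 0.3206 0.112 ]
pin axis [0.6185 0.2953 0.2163]
pins L [0.6053 0.3018 0.2163]
pins R [0.6313 0.3021 0.2163]
```

```bash
python3 s.py .6225 .268 .074 2.5
```

```text
8.72 [-0.42  0.5  -0.07  1.58  0.06  1.02 -0.46] tcp [0.62   0.2721 0.2044] w 0.0375 F [ 0.7  1.4 -1.2]
yaw x 2.97 yaxis [ 0.05   0.008 -0.999]
to target, tool cm [-0.43 13.04 -0.5 ]
roll 0.008
```

Request:
servo_tool(
  moves=[
    [255,[-0.43,4,-0.5],0.008],
    [255,[-0.43,7,-0.5],0.008],
    [255,[-0.43,10,-0.5],0.008],
    [255,[-0.43,12,-0.5],0.008],
    [255,[-0.43,13,-0.5],0.008],
    [255,[-0.43,13,-0.5],0.008],
    [255,[-0.43,13,-0.5],0.008],
  ],
)

```text
time_s: 9.3
tcp_pos: [0.6232, 0.268, 0.075]
tool_rot: [0.709, -0.704, -0.033, -0.003]
ft_force: [-1.0, 0.2, -0.4]
gripper_width: 0.0373
```

```bash
python3 s.py .6225 .268 .068 2.5;  python3 - <<'E'
from h import *
for n,b in [("wrist","w7"),("scene","sc7"),("side","si7")]: shot(n,b)
im=cv2.imread("pics/sc7.png")[200:310,260:410]; a=cv2.resize(im,None,fx=4,fy=4,interpolation=cv2.INTER_CUBIC)
cv2.imwrite("pics/sc7z.png",a)
E
```

```text
9.3 [-0.42  0.64 -0.06  1.66  0.07  0.78 -0.48] tcp [0.6232 0.268  0.075 ] w 0.0373 F [-1.   0.2 -0.4]
yaw x 2.37 yaxis [ 0.051  0.009 -0.999]
to target, tool cm [-0.11  0.7   0.  ]
roll -0.002
```

View pics/w7.png

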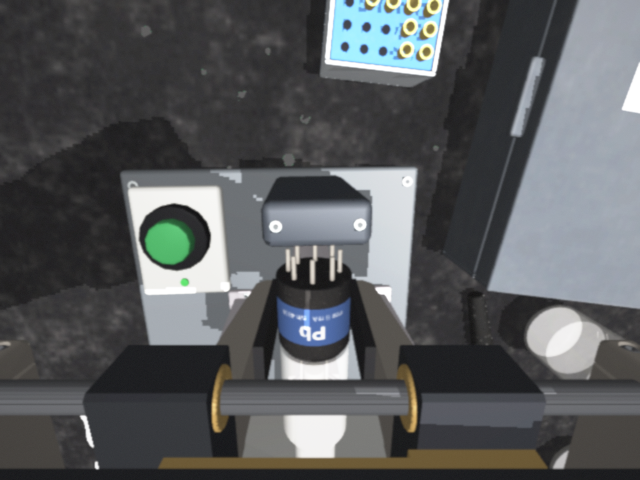

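View pics/sc7z.png

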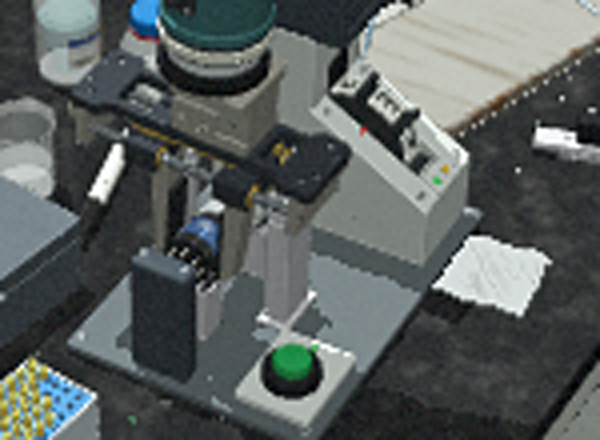

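Request:
servo_tool(
  moves=[
    [255,[-0.05,0.4,0],0],
    [255,[-0.05,0.75,0],0],
    [255,[-0.05,0.75,0],0],
    [255,[-0.05,0.75,0],0],
  ],
)

```text
time_s: 9.78
tcp_pos: [0.6238, 0.2685, 0.0682]
tool_rot: [0.71, -0.704, -0.033, -0.004]
ft_force: [1.3, 1.0, 3.6]
gripper_width: 0.0375
```

```bash
python3 s.py .6225 .268 .068 2.5
```

```text
9.78 [-0.42  0.65 -0.06  1.67  0.07  0.77 -0.48] tcp [0.6238 0.2685 0.0682] w 0.0375 F [1.3 1.  3.6]
yaw x 2.34 yaxis [ 0.053  0.01  -0.999]
to target, tool cm [-0.13  0.01 -0.04]
roll -0.003
```

Request:
servo_tool(
  moves=[
    [95,[0,0,0],0],
    [95,[0,0,0],0],
    [95,[0,0,0],0],
    [95,[0,0,0],0],
    [90,[0,-2,0],0],
    [90,[0,-4,0],0],
    [90,[0,-7,0],0],
    [90,[0,-11,0],0],
    [90,[0,-15,0],0],
    [90,[0,-15,0],0],
  ],
)

```text
time_s: 10.62
tcp_pos: [0.6189, 0.2687, 0.2261]
tool_rot: [0.711, -0.702, -0.037, -0.008]
ft_force: [0.6, 1.3, 0.8]
gripper_width: 0.0597
```

```bash
python3 s.py;  python3 - <<'E'
from h import *
for n,b in [("wrist","w8"),("scene","sc8"),("side","si8")]: shot(n,b)
im=cv2.imread("pics/sc8.png")[200:310,260:410]; a=cv2.resize(im,None,fx=4,fy=4,interpolation=cv2.INTER_CUBIC)
cv2.imwrite("pics/sc8z.png",a)
E
```

```text
10.62 [-0.42  0.47 -0.07  1.58  0.06  1.03 -0.46] tcp [0.6189 0.2687 0.2261] w 0.0597 F [0.6 1.3 0.8]
yaw x 2.32 yaxis [ 0.063  0.015 -0.998]
```

View pics/w8.png

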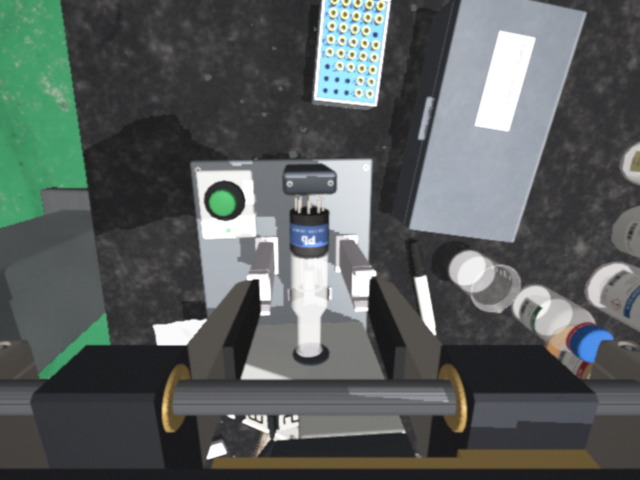

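View pics/sc8z.png

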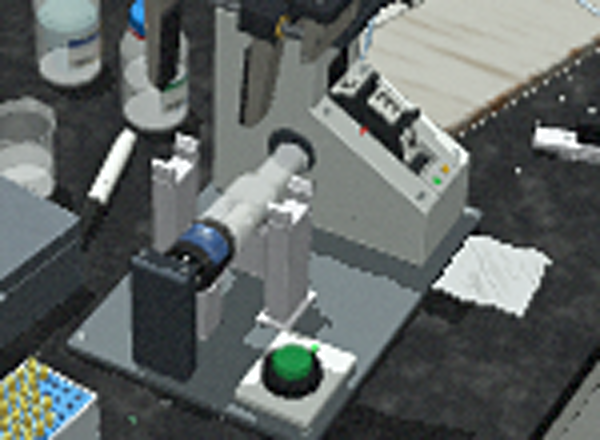

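Run:
```python
from h import *
im=cv2.imread("pics/w8.png"); cv2.imwrite("pics/w8z.png",cv2.resize(im[160:370,235:385],None,fx=4,fy=2.85,interpolation=cv2.INTER_CUBIC))
```

```text
(no output)
```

View pics/w8z.png

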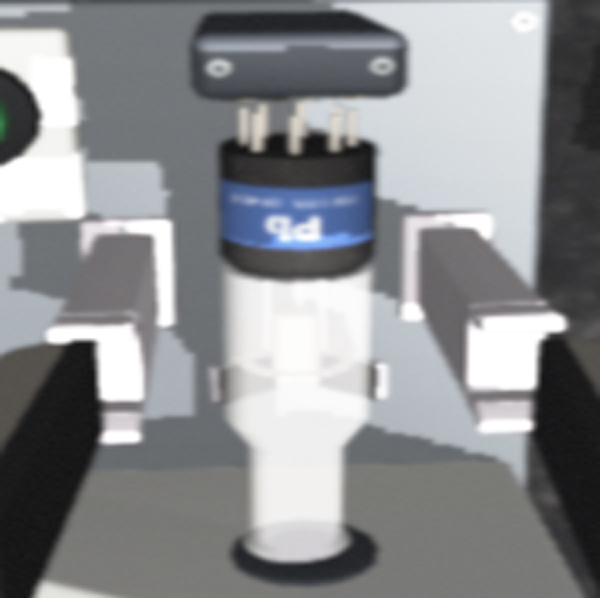

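Run:
```python
from h import *
w=lcam("w8"); b=lambda p:np.array([p[0]/4+235,p[1]/2.85+160])
P=lambda n,p,z:print(n,plane(w,b(p),z).round(4))
P("floorL",(120,369),.108);P("floorR",(504,358),.108)
P("L +y cheek top",(105,328),.125);P("L -y cheek top",(121,438),.125)
P("R +y cheek top",(515,318),.125);P("R -y cheek top",(504,427),.125)
P("L x edges",(97,370),.108);P("L x edges",(143,370),.108);P("R x",(470,360),.108);P("R x",(540,360),.108)
P("pins tip",(298,100),.09);P("window",(300,562),.068);P("blkface",(298,98),.112);P("base/glass",(300,275),.099)
a=lambda p:np.array(p)/4+[310,130]; w=lcam("w1")
print("w1 cheeks"); 
for p in [(485,348),(408,300)]: print(plane(w,a(p),.125).round(4))
for p in [(550,310),(648,495),(575,535)]: print(plane(w,a(p),.125).round(4))
```

```text
floorL [0.5839 0.2184 0.108 ]
floorR [0.6729 0.2233 0.108 ]
L +y cheek top [0.582  0.2394 0.125 ]
L -y cheek top [0.5854 0.2028 0.125 ]
R +y cheek top [0.6702 0.244  0.125 ]
R -y cheek top [0.6708 0.2072 0.125 ]
L x edges [0.5786 0.2179 0.108 ]
L x edges [0.5891 0.2181 0.108 ]
R x [0.6649 0.2225 0.108 ]
R x [0.6815 0.2227 0.108 ]
pins tip [0.6226 0.3038 0.09  ]
window [0.6312 0.1181 0.068 ]
blkface [0.6213 0.3077 0.112 ]
base/glass [0.6247 0.2481 0.099 ]
w1 cheeks
[0.58   0.2044 0.125 ]
[0.5469 0.1835 0.125 ]
[0.5772 0.2339 0.125 ]
[0.6721 0.2433 0.125 ]
[0.6752 0.2092 0.125 ]
```

```bash
python3 s.py .61 .269 .306; python3 s.py .47 -.06 .31 -70
```

```text
10.77 [-0.42  0.47 -0.07  1.59  0.06  1.03 -0.46] tcp [0.6149 0.2664 0.2169] w 0.0593 F [ 0.4  0.3 -0.3]
yaw x 2.33 yaxis [ 0.051  0.008 -0.999]
to target, tool cm [-0.02 -8.92  0.34]
10.77 [-0.42  0.47 -0.07  1.59  0.06  1.03 -0.46] tcp [0.6149 0.2664 0.2169] w 0.0593 F [ 0.4  0.3 -0.3]
yaw x 2.33 yaxis [ 0.051  0.008 -0.999]
to target, tool cm [-15.31 -10.31 -31.96]
roll 1.262
```

Request:
servo_tool(
  moves=[
    [40,[-1,-5,0],0],
    [0,[-3,-10,0],0.1],
    [0,[-15.3,-10.3,-32],1.2],
    [0,[-15.3,-10.3,-32],1.2],
    [0,[-15.3,-10.3,-32],1.2],
    [0,[-15.3,-10.3,-32],1.2],
    [0,[-15.3,-10.3,-32],1.2],
    [0,[-15.3,-10.3,-32],1.2],
    [0,[-15.3,-10.3,-32],1.2],
    [0,[-15.3,-10.3,-32],1.2],
  ],
)

```text
time_s: 11.6
tcp_pos: [0.4727, -0.0497, 0.3075]
tool_rot: [0.62, -0.598, 0.346, -0.372]
ft_force: [0.8, 0.0, 0.4]
gripper_width: 0.0915
```

```bash
python3 s.py .467 -.088 .16 -70
```

```text
11.6 [-0.17  0.04  0.22  1.94 -0.02  1.11 -1.01] tcp [ 0.4727 -0.0497  0.3075] w 0.0915 F [0.8 0.  0.4]
yaw x -61.05 yaxis [ 0.047  0.008 -0.999]
to target, tool cm [ 2.84 14.68 -3.02]
roll 0.156
```

Request:
servo_tool(
  moves=[
    [0,[2.8,13.5,-3.0],0.156],
    [0,[2.8,13.5,-3.0],0.156],
    [0,[2.8,13.5,-3.0],0.156],
    [0,[2.8,13.5,-3.0],0.156],
    [0,[2.8,13.5,-3.0],0.156],
  ],
)

```text
time_s: 12.02
tcp_pos: [0.4645, -0.0868, 0.1682]
tool_rot: [0.59, -0.57, 0.395, -0.414]
ft_force: [-0.3, -0.3, 0.3]
gripper_width: 0.0917
```

```bash
python3 s.py;  python3 - <<'E'
from h import *
shot("wrist","w9")
E
```

```text
12.02 [-0.1   0.21  0.26  2.11 -0.09  0.8  -1.01] tcp [ 0.4645 -0.0868  0.1682] w 0.0917 F [-0.3 -0.3  0.3]
yaw x -69.76 yaxis [ 0.039  0.008 -0.999]
```

View pics/w9.png

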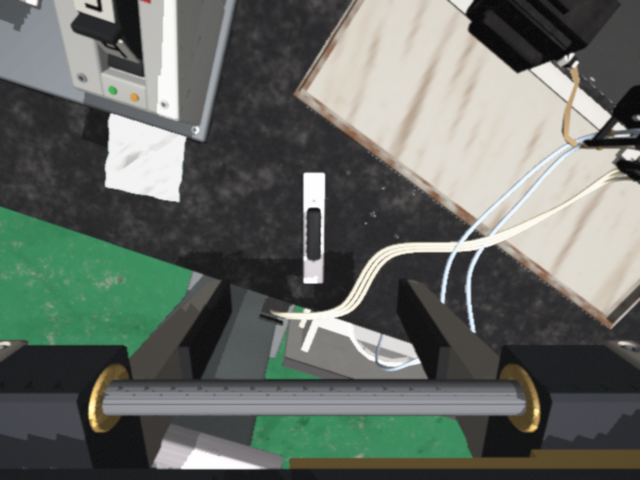

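Run:
```python
from h import *
im=cv2.imread("pics/w9.png"); cv2.imwrite("pics/w9z.png",cv2.resize(im[160:295,280:350],None,fx=6,fy=4.4,interpolation=cv2.INTER_CUBIC))
w=lcam("w9")
c=[plane(w,p,.014) for p in [(303,173),(325,173),(302,283),(325,283)]]
for q in c: print(q.round(4))
print(np.mean(c,0)); d=c[0]+c[1]-c[2]-c[3]; print(np.degrees(np.arctan2(d[1],d[0])))
print("grip top", plane(w,(314,235),.038))
```

```text
[ 0.5153 -0.0581  0.014 ]
[ 0.5225 -0.0777  0.014 ]
[ 0.41   -0.0949  0.014 ]
[ 0.4181 -0.1172  0.014 ]
[ 0.46645305 -0.08697926  0.014     ]
19.99273808428704
grip top [ 0.46751196 -0.08672256  0.038     ]
```

View pics/w9z.png

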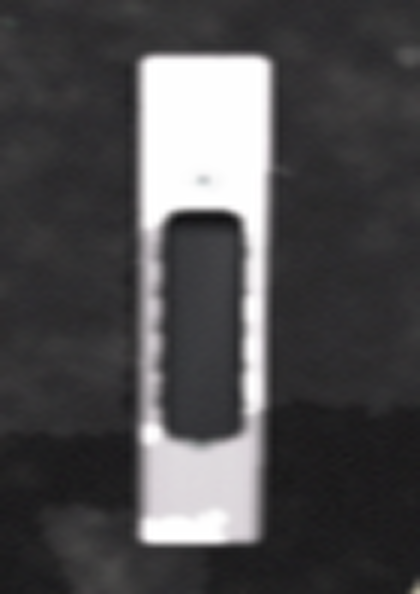

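```bash
python3 s.py .4668 -.087 .020 -70
```

```text
12.07 [-0.11  0.2   0.26  2.11 -0.09  0.8  -1.01] tcp [ 0.4667 -0.0863  0.1707] w 0.0923 F [0.6 0.1 0.5]
yaw x -69.71 yaxis [ 0.044  0.008 -0.999]
to target, tool cm [-0.04 15.06 -0.68]
roll 0.005
```

Request:
servo_tool(
  moves=[
    [30,[0,4,-0.68],0],
    [60,[0,8,-0.68],0],
    [90,[0,11,-0.68],0],
    [120,[0,13.5,-0.68],0],
    [120,[0,15,-0.68],0],
    [120,[0,15,-0.68],0],
    [120,[0,15,-0.68],0],
  ],
)

```text
time_s: 12.65
tcp_pos: [0.4711, -0.0867, 0.0238]
tool_rot: [0.593, -0.568, 0.39, -0.416]
ft_force: [-0.8, 0.4, 0.1]
gripper_width: 0.0495
```

```bash
python3 s.py .4668 -.087 .019 -70;  python3 - <<'E'
from h import *
shot("wrist","w10")
E
```

```text
12.65 [-0.03  0.48  0.18  2.18 -0.23  0.45 -0.88] tcp [ 0.4711 -0.0867  0.0238] w 0.0495 F [-0.8  0.4  0.1]
yaw x -69.59 yaxis [ 0.051  0.009 -0.999]
to target, tool cm [-0.12  0.45 -0.44]
roll 0.007
```

View pics/w10.png

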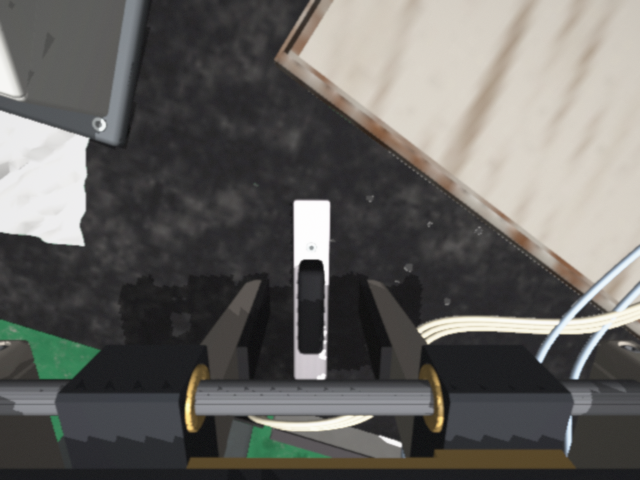

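Request:
servo_tool(
  moves=[
    [140,[-0.1,0.45,-0.4],0],
    [140,[-0.1,0.45,-0.4],0],
    [255,[-0.1,0.45,-0.4],0],
    [255,[-0.1,0.45,-0.4],0],
    [255,[-0.1,0.45,-0.4],0],
    [255,[-0.1,0.45,-0.4],0],
    [255,[-0.1,0.45,-0.4],0],
  ],
  grip_force=25,
)

```text
time_s: 13.28
tcp_pos: [0.4668, -0.0875, 0.019]
tool_rot: [0.593, -0.568, 0.39, -0.417]
ft_force: [-0.0, 0.5, 2.7]
gripper_width: 0.0139
```

```bash
python3 s.py .48 -.087 .30 -70;  python3 - <<'E'
from h import *
shot("wrist","w11")
w=lcam("w11")
E
```

```text
13.28 [-0.02  0.48  0.18  2.19 -0.23  0.43 -0.88] tcp [ 0.4668 -0.0875  0.019 ] w 0.0139 F [-0.   0.5  2.7]
yaw x -69.64 yaxis [ 0.051  0.009 -0.999]
to target, tool cm [  0.69 -27.99   2.68]
roll 0.006
```

View pics/w11.png

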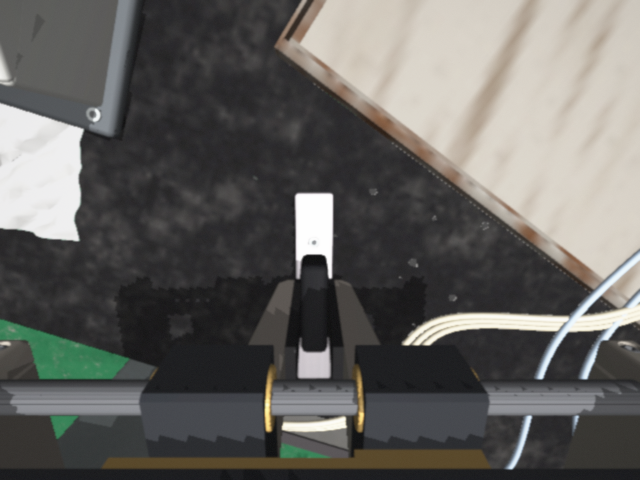

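Request:
servo_tool(
  moves=[
    [180,[0,0,0],0],
    [140,[0,0,0],0],
    [100,[0,-2,0],0],
    [60,[0,-4,0],0],
    [30,[0,-5,0],-0.4],
    [0,[0,-5,0],-0.8],
    [0,[0,-5,0],-0.8],
    [0,[0,-5,0],-0.8],
    [0,[0,-5,0],-0.8],
    [0,[0,-5,0],-0.8],
  ],
)

```text
time_s: 14.17
tcp_pos: [0.464, -0.0879, 0.0686]
tool_rot: [0.695, -0.681, 0.144, -0.178]
ft_force: [-0.2, -0.4, 0.0]
gripper_width: 0.0782
```

```bash
python3 s.py .4668 -.087 .070 20
```

```text
14.17 [ 0.1   0.38  0.03  2.17 -0.05  0.54 -0.29] tcp [ 0.464  -0.0879  0.0686] w 0.0782 F [-0.2 -0.4  0. ]
yaw x -26.33 yaxis [ 0.051  0.008 -0.999]
to target, tool cm [ 0.22 -0.12  0.21]
roll -0.809
```

Request:
servo_tool(
  moves=[
    [0,[0.22,0,0.2],-0.81],
    [0,[0.22,0,0.2],-0.81],
    [0,[0.22,0,0.2],-0.81],
    [0,[0.22,0,0.2],-0.81],
    [0,[0.22,0,0.2],-0.81],
    [0,[0.22,0,0.2],-0.81],
    [0,[0.22,0,0.2],-0.81],
  ],
)

```text
time_s: 14.75
tcp_pos: [0.4667, -0.0872, 0.0686]
tool_rot: [-0.696, 0.696, 0.141, -0.105]
ft_force: [0.5, -0.0, 0.6]
gripper_width: 0.0919
```

```bash
python3 s.py .4668 -.087 .027 20;  python3 - <<'E'
from h import *
shot("wrist","w12")
E
```

```text
14.75 [ 0.27  0.39 -0.17  2.16  0.1   0.55  0.38] tcp [ 0.4667 -0.0872  0.0686] w 0.0919 F [ 0.5 -0.   0.6]
yaw x 20.1 yaxis [ 0.051  0.009 -0.999]
to target, tool cm [-0.2   4.16  0.06]
roll 0.002
```

View pics/w12.png

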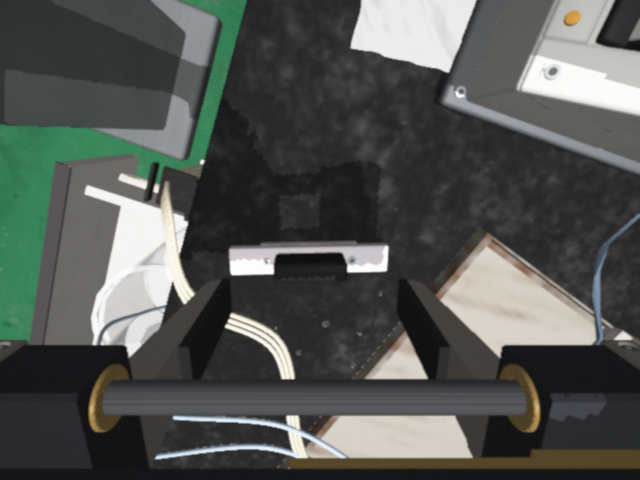

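Request:
servo_tool(
  moves=[
    [0,[-0.2,3,0.06],0],
    [20,[-0.2,4.1,0.06],0],
    [60,[-0.2,4.1,0.06],0],
    [80,[-0.2,4.1,0.06],0],
  ],
)

```text
time_s: 15.13
tcp_pos: [0.4662, -0.0867, 0.0272]
tool_rot: [0.697, -0.696, -0.139, 0.104]
ft_force: [0.2, 0.3, -0.2]
gripper_width: 0.0743
```

```bash
python3 s.py .4668 -.087 .027 20;  python3 - <<'E'
from h import *
shot("wrist","w13")
w=lcam("w13")
E
```

```text
15.13 [ 0.25  0.47 -0.15  2.17  0.12  0.46  0.36] tcp [ 0.4662 -0.0867  0.0272] w 0.0743 F [ 0.2  0.3 -0.2]
yaw x 19.75 yaxis [ 0.049  0.009 -0.999]
to target, tool cm [ 0.04  0.02 -0.05]
roll -0.004
```

View pics/w13.png

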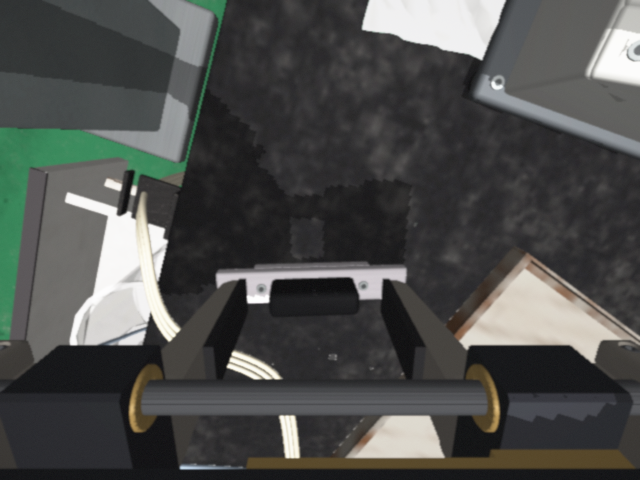

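Request:
servo_tool(
  moves=[
    [255,[0,0,-0.05],0],
    [255,[0,0,-0.05],0],
    [255,[0,0,-0.05],0],
    [255,[0,0,-0.05],0],
    [255,[0,0,-0.05],0],
  ],
  grip_force=25,
)

```text
time_s: 15.6
tcp_pos: [0.4675, -0.0875, 0.0284]
tool_rot: [-0.696, 0.697, 0.14, -0.103]
ft_force: [-1.4, -0.5, 4.7]
gripper_width: 0.0476
```

```bash
python3 s.py .467 -.08 .33 20;  python3 - <<'E'
from h import *
shot("wrist","w14")
w=lcam("w14")
E
```

```text
15.6 [ 0.25  0.47 -0.15  2.17  0.12  0.46  0.36] tcp [ 0.4675 -0.0875  0.0284] w 0.0476 F [-1.4 -0.5  4.7]
yaw x 19.77 yaxis [ 0.052  0.008 -0.999]
to target, tool cm [  1.76 -30.11   0.42]
roll -0.004
```

View pics/w14.png

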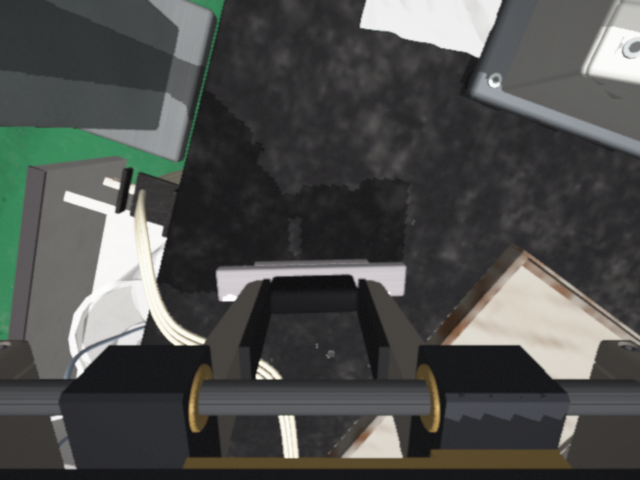

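```bash
python3 s.py .465 -.0875 .20; python3 s.py .49 .12 .36 2.5
```

```text
15.65 [ 0.25  0.47 -0.15  2.17  0.12  0.46  0.36] tcp [ 0.4675 -0.0875  0.0284] w 0.0479 F [-0.7  0.5  5.8]
yaw x 19.77 yaxis [ 0.052  0.008 -0.999]
to target, tool cm [  0.65 -17.15  -0.08]
15.65 [ 0.25  0.47 -0.15  2.17  0.12  0.46  0.36] tcp [ 0.4675 -0.0875  0.0284] w 0.0479 F [-0.7  0.5  5.8]
yaw x 19.77 yaxis [ 0.052  0.008 -0.999]
to target, tool cm [ 10.83 -32.83  18.44]
roll 0.301
```

Request:
servo_tool(
  moves=[
    [255,[0.6,-17,0],0],
    [255,[0.6,-17,0],0],
    [255,[0.6,-17,0],0],
    [255,[0.6,-17,0],0],
    [255,[10.8,-32.8,18.4],0.3],
    [255,[10.8,-32.8,18.4],0.3],
    [255,[10.8,-32.8,18.4],0.3],
    [255,[10.8,-32.8,18.4],0.3],
    [255,[10.8,-32.8,18.4],0.3],
    [255,[10.8,-32.8,18.4],0.3],
  ],
)

```text
time_s: 16.48
tcp_pos: [0.4872, 0.106, 0.3483]
tool_rot: [0.709, -0.704, -0.034, -0.002]
ft_force: [1.3, 0.3, -1.7]
gripper_width: 0.0471
```

```bash
python3 s.py .58 .222 .36 2.5; python3 s.py .6255 .222 .27 2.5
```

```text
16.48 [ 0.03  0.08 -0.34  1.81  0.04  1.2  -0.27] tcp [0.4872 0.106  0.3483] w 0.0471 F [ 1.3  0.3 -1.7]
yaw x 2.56 yaxis [ 0.051  0.008 -0.999]
to target, tool cm [ 9.84 -0.61 11.17]
roll 0.001
16.48 [ 0.03  0.08 -0.34  1.81  0.04  1.2  -0.27] tcp [0.4872 0.106  0.3483] w 0.0471 F [ 1.3  0.3 -1.7]
yaw x 2.56 yaxis [ 0.051  0.008 -0.999]
to target, tool cm [13.92  8.61 10.92]
roll 0.001
```

Request:
servo_tool(
  moves=[
    [255,[2,-0.6,7],0],
    [255,[4,-0.6,11],0],
    [255,[9.8,-0.6,11],0],
    [255,[13.5,5,10.8],0],
    [255,[13.5,8.5,10.8],0],
    [255,[13.5,8.5,10.8],0],
    [255,[13.5,8.5,10.8],0],
    [255,[13.5,8.5,10.8],0],
  ],
)

```text
time_s: 17.15
tcp_pos: [0.6209, 0.2186, 0.2665]
tool_rot: [0.709, -0.705, -0.032, -0.0]
ft_force: [-0.3, 0.0, -0.8]
gripper_width: 0.0472
```

```bash
python3 s.py .6255 .223 .20 2.5
python3 - <<'E'
from h import *
for n,b in [("wrist","w15"),("scene","sc15"),("side","si15")]: shot(n,b)
a=cv2.imread("pics/sc15.png")[190:310,270:390];b=cv2.imread("pics/si15.png")[230:350,260:380]
cv2.imwrite("pics/x15.png",cv2.resize(np.hstack([a,b]),None,fx=3.3,fy=3.3,interpolation=cv2.INTER_CUBIC))
E
```

```text
17.15 [-0.13  0.45 -0.36  1.55  0.18  1.14 -0.49] tcp [0.6209 0.2186 0.2665] w 0.0472 F [-0.3  0.  -0.8]
yaw x 2.56 yaxis [ 0.045  0.007 -0.999]
to target, tool cm [0.18 6.67 0.39]
roll 0.001
```

View pics/w15.png

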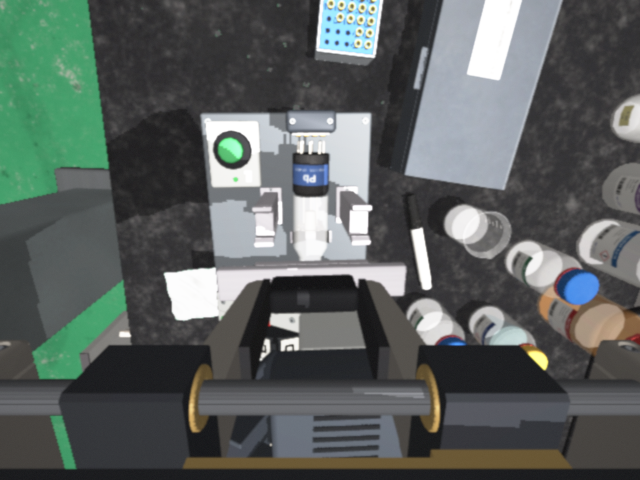

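View pics/x15.png

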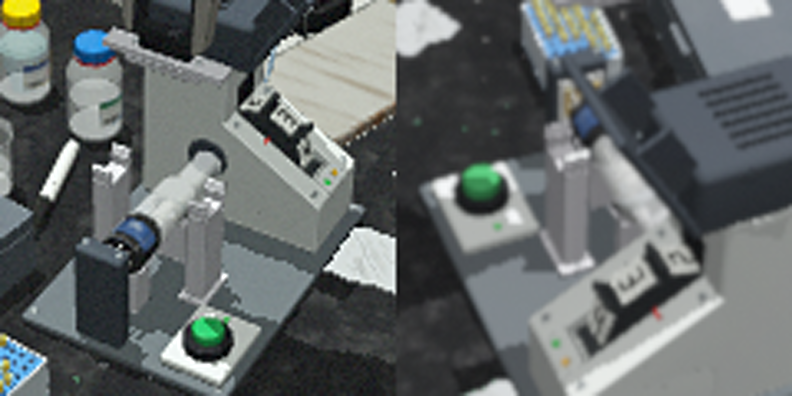

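Run:
```python
from h import *
im=cv2.imread("pics/w15.png"); cv2.imwrite("pics/w15z.png",cv2.resize(im[170:320,205:415],None,fx=3.8,fy=3.8,interpolation=cv2.INTER_CUBIC))
```

```text
(no output)
```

View pics/w15z.png

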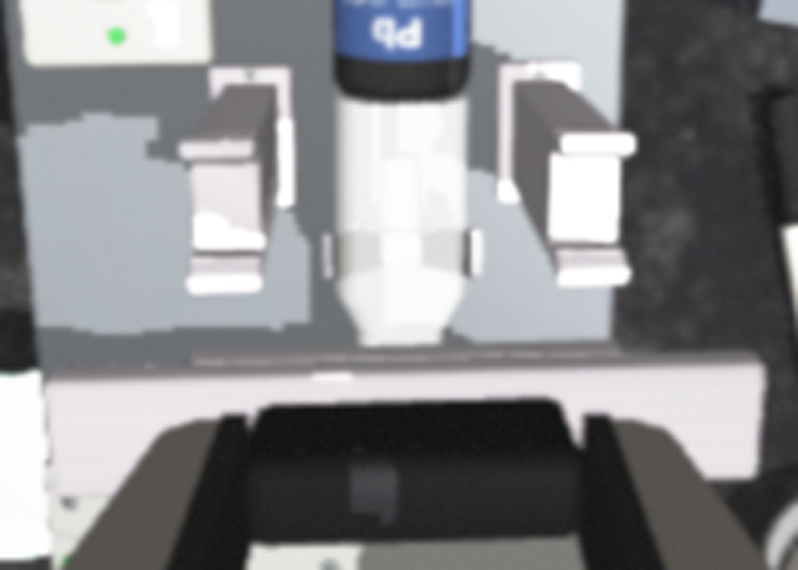

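Run:
```python
from h import *
w=lcam("w15"); b=lambda p:np.array(p)/3.8+[205,170]
X=lambda p,z:plane(w,b(p),z)
def show(n,*q):
    q=np.array(q); print(n,q.round(4).tolist(),"mean",q.mean(0).round(4))
zt=.2665-.028+.014
B=[X((48,380),zt),X((765,365),zt),X((55,492),zt),X((757,477),zt)]; show("bar",*B)
d=B[1]-B[0]; print(np.degrees(np.arctan2(d[1],d[0])),np.linalg.norm(d),np.linalg.norm(B[3]-B[2]))
L=[X((218,142),.125),X((225,288),.125)];R=[X((598,136),.125),X((592,280),.125)]
show("L",*L);show("R",*R)
show("Lx",X((182,150),.125),X((255,150),.125),X((187,283),.125),X((262,283),.125))
show("Rx",X((562,145),.125),X((636,145),.125),X((557,275),.125),X((630,275),.125))
show("floor",X((228,205),.108),X((585,200),.108))
```

```text
bar [[0.5662, 0.2265, 0.2525], [0.6759, 0.232, 0.2525], [0.5666, 0.2079, 0.2525], [0.677, 0.213, 0.2525]] mean [0.6214 0.2198 0.2525]
2.8487026232915635 0.10990207688870425 0.1105565284566643
L [[0.579, 0.2388, 0.125], [0.5808, 0.2015, 0.125]] mean [0.5799 0.2201 0.125 ]
R [[0.6722, 0.2436, 0.125], [0.6739, 0.2065, 0.125]] mean [0.6731 0.225  0.125 ]
Lx [[0.5703, 0.2365, 0.125], [0.588, 0.2371, 0.125], [0.5713, 0.2025, 0.125], [0.5901, 0.2031, 0.125]] mean [0.5799 0.2198 0.125 ]
Rx [[0.6635, 0.2411, 0.125], [0.6819, 0.2417, 0.125], [0.6648, 0.2075, 0.125], [0.6836, 0.2081, 0.125]] mean [0.6734 0.2246 0.125 ]
floor [[0.5799, 0.2188, 0.108], [0.6736, 0.2233, 0.108]] mean [0.6268 0.2211 0.108 ]
```

```bash
python3 s.py .6261 .2213 .155 2.85
```

```text
17.3 [-0.13  0.44 -0.36  1.54  0.18  1.14 -0.49] tcp [0.622  0.2197 0.2719] w 0.0475 F [-0.5 -0.1 -2.1]
yaw x 2.59 yaxis [ 0.053  0.009 -0.999]
to target, tool cm [-0.21 11.7   0.06]
roll -0.005
```

Request:
servo_tool(
  moves=[
    [255,[0,4,0.06],-0.005],
    [255,[-0.1,8,0.06],-0.005],
    [255,[-0.2,10.5,0.06],-0.005],
    [255,[-0.2,11.7,0.06],-0.005],
    [255,[-0.2,11.7,0.06],-0.005],
    [255,[-0.2,11.7,0.06],-0.005],
  ],
)

```text
time_s: 17.8
tcp_pos: [0.6268, 0.2212, 0.1551]
tool_rot: [0.709, -0.704, -0.037, -0.001]
ft_force: [0.1, 0.8, -1.4]
gripper_width: 0.0475
```

```bash
python3 s.py .6261 .2213 .130 2.85
python3 - <<'E'
from h import *
for n,b in [("wrist","w16"),("scene","sc16"),("side","si16")]: shot(n,b)
a=cv2.imread("pics/sc16.png")[190:310,270:390];b=cv2.imread("pics/w16.png")[200:360,200:420]
cv2.imwrite("pics/x16.png",np.hstack([cv2.resize(a,(400,400),interpolation=cv2.INTER_CUBIC)]))
cv2.imwrite("pics/w16z.png",cv2.resize(b,None,fx=3.6,fy=3.6,interpolation=cv2.INTER_CUBIC))
E
```

```text
17.8 [-0.15  0.55 -0.34  1.64  0.24  0.93 -0.53] tcp [0.6268 0.2212 0.1551] w 0.0475 F [ 0.1  0.8 -1.4]
yaw x 2.85 yaxis [ 0.054  0.009 -0.999]
to target, tool cm [-0.21  2.5  -0.  ]
roll 0.0
```

View pics/w16z.png

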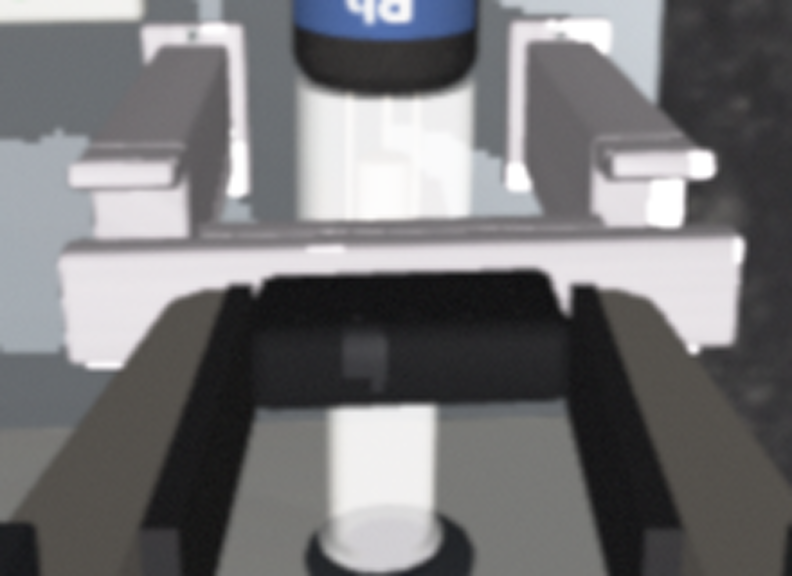

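View pics/x16.png

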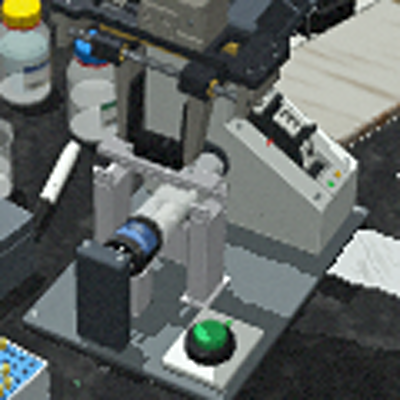

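Request:
servo_tool(
  moves=[
    [255,[-0.1,0.7,0],0],
    [255,[-0.15,1.4,0],0],
    [255,[-0.2,1.9,0],0],
    [255,[-0.2,1.9,0],0],
  ],
)

```text
time_s: 18.28
tcp_pos: [0.6239, 0.2203, 0.1321]
tool_rot: [0.709, -0.704, -0.035, 0.0]
ft_force: [-0.4, 0.5, -2.3]
gripper_width: 0.0476
```

```bash
python3 s.py .6261 .2213 .130 2.85
```

```text
18.28 [-0.16  0.58 -0.33  1.66  0.25  0.89 -0.54] tcp [0.6239 0.2203 0.1321] w 0.0476 F [-0.4  0.5 -2.3]
yaw x 2.86 yaxis [ 0.048  0.007 -0.999]
to target, tool cm [0.21 0.23 0.09]
roll 0.0
```

Request:
servo_tool(
  moves=[
    [255,[0.1,0.2,0.08],0],
    [255,[0.1,0.3,0.08],0],
    [255,[0.1,0.3,0.08],0],
  ],
)

```text
time_s: 18.53
tcp_pos: [0.6262, 0.2219, 0.1308]
tool_rot: [0.709, -0.704, -0.036, -0.0]
ft_force: [0.1, -0.6, -0.8]
gripper_width: 0.0473
```

```bash
python3 s.py .6261 .2213 .130 2.85
python3 - <<'E'
from h import *
for n,b in [("wrist","w17")]: shot(n,b)
b=cv2.imread("pics/w17.png")[200:360,200:420]
cv2.imwrite("pics/w17z.png",cv2.resize(b,None,fx=3.6,fy=3.6,interpolation=cv2.INTER_CUBIC))
E
```

```text
18.53 [-0.16  0.58 -0.33  1.66  0.25  0.89 -0.54] tcp [0.6262 0.2219 0.1308] w 0.0473 F [ 0.1 -0.6 -0.8]
yaw x 2.86 yaxis [ 0.051  0.009 -0.999]
to target, tool cm [-0.02  0.08 -0.06]
roll 0.0
```

View pics/w17z.png

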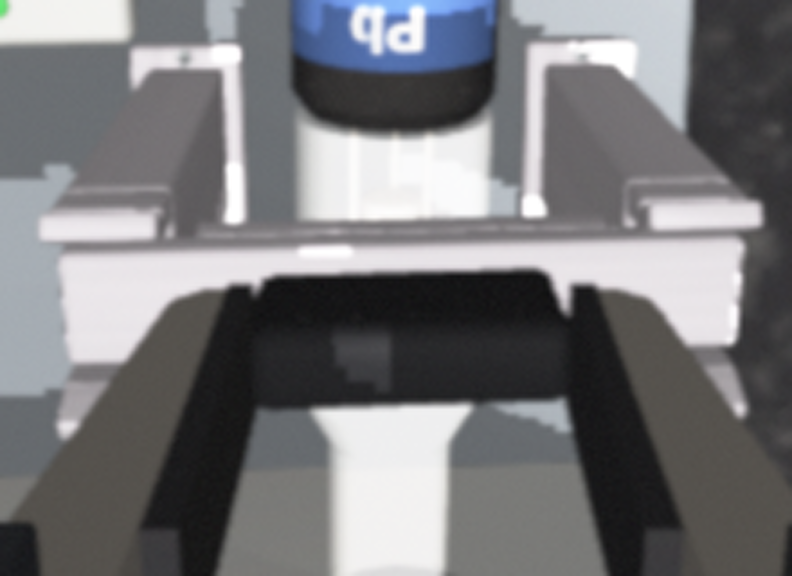

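Request:
servo_tool(
  moves=[
    [255,[0,0.2,-0.05],0],
    [255,[0,0.35,-0.05],0],
    [255,[0,0.35,-0.05],0],
  ],
)

```text
time_s: 18.83
tcp_pos: [0.6264, 0.2222, 0.1304]
tool_rot: [0.709, -0.704, -0.036, -0.001]
ft_force: [-5.3, -1.6, 13.8]
gripper_width: 0.0476
```

```bash
python3 s.py .6261 .2213 .130 2.85
```

```text
18.83 [-0.16  0.58 -0.33  1.66  0.25  0.89 -0.54] tcp [0.6264 0.2222 0.1304] w 0.0476 F [-5.3 -1.6 13.8]
yaw x 2.87 yaxis [ 0.052  0.009 -0.999]
to target, tool cm [-0.03  0.04 -0.09]
roll 0.0
```

Request:
servo_tool(
  moves=[
    [255,[0,-0.2,0],0],
    [110,[0,-0.2,0],0],
    [80,[0,-0.2,0],0],
    [60,[0,-0.2,0],0],
    [50,[0,-0.2,0],0],
    [50,[0,-2,0],0],
    [50,[0,-4,0],0],
    [50,[0,-8,0],0],
    [50,[0,-12,0],0],
    [50,[0,-12,0],0],
  ],
)

```text
time_s: 19.67
tcp_pos: [0.6238, 0.2224, 0.256]
tool_rot: [0.711, -0.702, -0.04, -0.005]
ft_force: [1.2, 0.9, 1.3]
gripper_width: 0.0742
```

```bash
python3 s.py .58 .222 .36 2.5
python3 - <<'E'
from h import *
for n,b in [("wrist","w18"),("scene","sc18")]: shot(n,b)
b=cv2.imread("pics/w18.png")[100:340,190:420]
cv2.imwrite("pics/w18z.png",cv2.resize(b,None,fx=2.5,fy=2.5,interpolation=cv2.INTER_CUBIC))
a=cv2.imread("pics/sc18.png")[190:310,270:390]
cv2.imwrite("pics/x18.png",np.hstack([cv2.resize(a,(500,500),interpolation=cv2.INTER_CUBIC)]))
E
```

```text
19.67 [-0.13  0.45 -0.36  1.56  0.19  1.1  -0.49] tcp [0.6238 0.2224 0.256 ] w 0.0742 F [1.2 0.9 1.3]
yaw x 2.84 yaxis [ 0.064  0.014 -0.998]
to target, tool cm [ -3.7  -10.65   0.29]
roll 0.006
```

View pics/w18z.png

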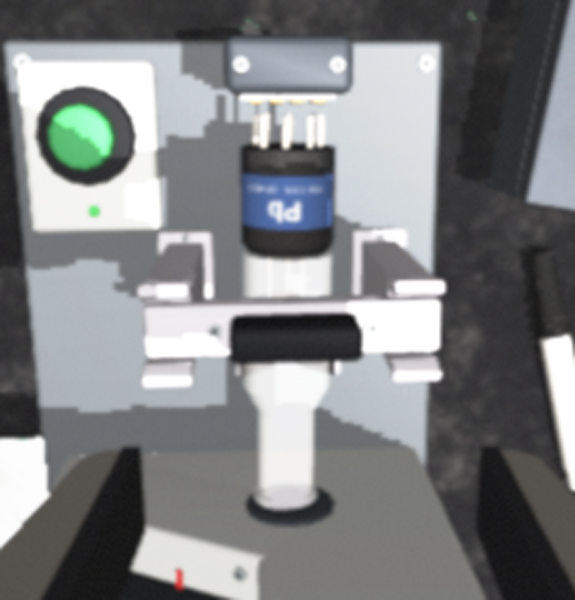

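View pics/x18.png

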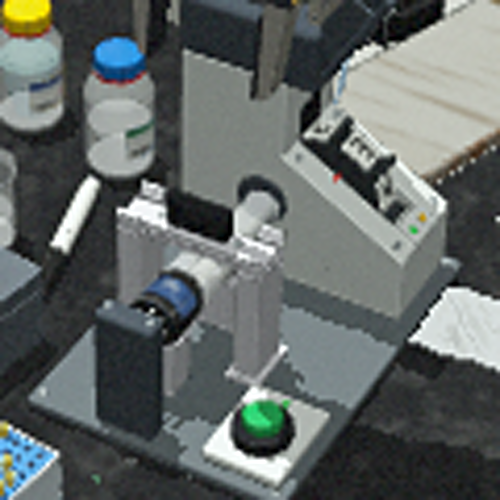

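```bash
python3 s.py .60 .222 .34;python3 s.py .47 .04 .62
```

```text
19.77 [-0.13  0.45 -0.36  1.57  0.19  1.09 -0.49] tcp [0.6211 0.2206 0.2493] w 0.0738 F [ 0.3  0.6 -0.5]
yaw x 2.84 yaxis [ 0.055  0.01  -0.998]
to target, tool cm [-1.6  -9.17  0.31]
19.77 [-0.13  0.45 -0.36  1.57  0.19  1.09 -0.49] tcp [0.6211 0.2206 0.2493] w 0.0738 F [ 0.3  0.6 -0.5]
yaw x 2.84 yaxis [ 0.055  0.01  -0.998]
to target, tool cm [-13.92 -38.02 -17.03]
```

Request:
servo_tool(
  moves=[
    [100,[0,-5,0],0],
    [200,[-1.6,-9.2,0],0],
    [255,[-13.9,-38,-17],-0.9],
    [255,[-13.9,-38,-17],-0.9],
    [255,[-13.9,-38,-17],-0.9],
    [255,[-13.9,-38,-17],-0.9],
    [255,[-13.9,-38,-17],-0.9],
    [255,[-13.9,-38,-17],-0.9],
    [255,[-13.9,-38,-17],-0.9],
    [255,[-13.9,-38,-17],-0.9],
  ],
  grip_force=25,
)

```text
time_s: 20.6
tcp_pos: [0.4816, 0.055, 0.5925]
tool_rot: [-0.623, 0.633, 0.341, -0.308]
ft_force: [2.2, 0.4, 0.9]
gripper_width: 0.0092
```

```bash
python3 s.py .47 .04 .9 92.9
```

```text
20.6 [ 0.21  0.03 -0.4   1.34  0.01  1.73  0.76] tcp [0.4816 0.055  0.5925] w 0.0092 F [2.2 0.4 0.9]
yaw x 54.76 yaxis [ 0.048  0.008 -0.999]
to target, tool cm [ -0.84 -30.78  -0.99]
roll -0.666
```

Request:
servo_tool(
  moves=[
    [255,[-1.5,-40,0],-0.66],
    [255,[-1.5,-40,0],-0.66],
    [255,[-1.5,-40,0],-0.66],
    [255,[-1.5,-40,0],-0.66],
    [255,[-1.5,-40,0],-0.66],
    [255,[-1.5,-40,0],-0.66],
    [255,[-1.5,-40,0],-0.66],
    [255,[-1.5,-40,0],-0.66],
    [255,[-1.5,-40,0],-0.66],
    [255,[-1.5,-40,0],-0.66],
  ],
)

```text
time_s: 21.43
tcp_pos: [0.4671, 0.0456, 0.6715]
tool_rot: [-0.468, 0.512, 0.538, -0.479]
ft_force: [0.0, 0.5, 0.3]
gripper_width: 0.0006
```

```bash
python3 s.py .47 .04 .9 92.9
```

```text
21.43 [ 0.02 -0.   -0.19  1.2  -0.    1.84  1.44] tcp [0.4671 0.0456 0.6715] w 0.0006 F [0.  0.5 0.3]
yaw x 92.13 yaxis [ 0.103  0.017 -0.995]
to target, tool cm [ -0.27 -22.71  -2.63]
roll -0.013
```

Request:
servo_tool(
  moves=[
    [255,[0,-12,0],0],
    [255,[0,-12,0],0],
    [255,[0,-12,0],0],
  ],
)

```text
time_s: 21.68
tcp_pos: [0.4592, 0.0455, 0.6983]
tool_rot: [-0.455, 0.523, 0.553, -0.463]
ft_force: [-0.3, -0.7, 1.0]
gripper_width: 0.0006
```

```bash
python3 s.py
```

```text
21.68 [ 0.44 -0.01 -0.59  1.15 -0.01  1.84  1.46] tcp [0.4592 0.0455 0.6983] w 0.0006 F [-0.3 -0.7  1. ]
yaw x 92.31 yaxis [ 0.157  0.025 -0.987]
```

Request:
servo_tool(
  moves=[
    [255,[0,-12,-3],0],
    [255,[0,-12,-3],0],
    [255,[0,-12,-3],0],
  ],
)

```text
time_s: 21.93
tcp_pos: [0.4698, 0.0426, 0.7239]
tool_rot: [-0.443, 0.534, 0.566, -0.446]
ft_force: [-0.7, 0.9, -0.2]
gripper_width: 0.0003
```

Request:
servo_tool(
  moves=[
    [255,[0,-12,-3],0],
    [255,[0,-12,-3],0],
  ],
)

```text
time_s: 22.1
tcp_pos: [0.4738, 0.0419, 0.7472]
tool_rot: [-0.431, 0.542, 0.578, -0.432]
ft_force: [-1.1, -0.3, 0.1]
gripper_width: 0.0006
```

```bash
python3 s.py
```

```text
22.1 [ 0.43 -0.   -0.58  1.04 -0.01  1.84  1.46] tcp [0.4738 0.0419 0.7472] w 0.0006 F [-1.1 -0.3  0.1]
yaw x 92.35 yaxis [ 0.254  0.04  -0.966]
```

Request:
servo_tool(
  moves=[
    [255,[-3,-12,-4],0],
    [255,[-3,-12,-4],0],
  ],
)

```text
time_s: 22.27
tcp_pos: [0.4803, 0.0238, 0.7706]
tool_rot: [-0.418, 0.551, 0.589, -0.418]
ft_force: [-1.0, 0.4, 0.9]
gripper_width: 0.0004
```

Request:
servo_tool(
  moves=[
    [255,[-3,-12,-5],0],
    [255,[-3,-12,-5],0],
  ],
)

```text
time_s: 22.43
tcp_pos: [0.4892, 0.0055, 0.7934]
tool_rot: [-0.406, 0.56, 0.599, -0.403]
ft_force: [-0.3, -0.5, 0.0]
gripper_width: 0.0005
```

Request:
servo_tool(
  moves=[
    [255,[-3,-12,-5],0],
    [255,[-3,-12,-5],0],
  ],
)

```text
time_s: 22.6
tcp_pos: [0.4946, -0.0119, 0.8161]
tool_rot: [-0.393, 0.569, 0.608, -0.389]
ft_force: [0.1, 0.6, -1.0]
gripper_width: 0.0003
```

```bash
python3 s.py
```

```text
22.6 [ 0.2   0.   -0.22  0.9  -0.04  1.84  1.57] tcp [ 0.4946 -0.0119  0.8161] w 0.0003 F [ 0.1  0.6 -1. ]
yaw x 92.47 yaxis [ 0.387  0.048 -0.921]
```

Request:
servo_tool(
  moves=[
    [255,[-4,-12,-6],0],
    [255,[-4,-12,-6],0],
  ],
)

```text
time_s: 22.77
tcp_pos: [0.5013, -0.0331, 0.8385]
tool_rot: [-0.379, 0.579, 0.617, -0.376]
ft_force: [-0.5, 0.1, 0.0]
gripper_width: 0.0005
```

Request:
servo_tool(
  moves=[
    [255,[-4,-12,-6],0],
    [255,[-4,-12,-6],0],
  ],
)

```text
time_s: 22.93
tcp_pos: [0.5043, -0.0535, 0.8602]
tool_rot: [-0.364, 0.589, 0.624, -0.362]
ft_force: [0.1, -0.1, -0.1]
gripper_width: 0.0006
```

Request:
servo_tool(
  moves=[
    [255,[-2,-12,-6],0],
    [255,[-2,-12,-6],0],
  ],
)

```text
time_s: 23.1
tcp_pos: [0.5032, -0.0629, 0.8831]
tool_rot: [-0.35, 0.599, 0.631, -0.348]
ft_force: [0.1, 0.5, 1.0]
gripper_width: 0.0006
```

```bash
python3 s.py
```

```text
23.1 [ 0.22  0.03 -0.1   0.74 -0.1   1.84  1.67] tcp [ 0.5032 -0.0629  0.8831] w 0.0006 F [0.1 0.5 1. ]
yaw x 92.22 yaxis [ 0.512  0.041 -0.858]
```

```bash
python3 s.py .49 .075 .50; python3 s.py .47 .085 .22
```

```text
23.1 [ 0.22  0.03 -0.1   0.74 -0.1   1.84  1.67] tcp [ 0.5032 -0.0629  0.8831] w 0.0006 F [0.1 0.5 1. ]
yaw x 92.22 yaxis [ 0.512  0.041 -0.858]
to target, tool cm [12.88 32.76 20.5 ]
23.1 [ 0.22  0.03 -0.1   0.74 -0.1   1.84  1.67] tcp [ 0.5032 -0.0629  0.8831] w 0.0006 F [0.1 0.5 1. ]
yaw x 92.22 yaxis [ 0.512  0.041 -0.858]
to target, tool cm [13.27 55.8  36.57]
```

Request:
servo_tool(
  moves=[
    [255,[12.9,32.8,20.5],0],
    [255,[12.9,32.8,20.5],0],
    [255,[12.9,32.8,20.5],0],
    [255,[12.9,32.8,20.5],0],
    [255,[12.9,32.8,20.5],0],
    [255,[12.9,32.8,20.5],0],
    [255,[12.9,32.8,20.5],0],
    [255,[12.9,32.8,20.5],0],
    [255,[12.9,32.8,20.5],0],
    [255,[12.9,32.8,20.5],0],
  ],
)

```text
time_s: 23.93
tcp_pos: [0.488, 0.0765, 0.4949]
tool_rot: [-0.351, 0.597, 0.63, -0.35]
ft_force: [0.6, -0.0, -0.8]
gripper_width: 0.0005
```

```bash
python3 s.py .47 .085 .25
python3 - <<'E'
from h import *
shot("wrist","w20")
E
```

```text
23.93 [ 0.17 -0.28 -0.34  1.89 -0.05  0.98  1.44] tcp [0.488  0.0765 0.4949] w 0.0005 F [ 0.6 -0.  -0.8]
yaw x 92.27 yaxis [ 0.508  0.041 -0.861]
to target, tool cm [ 0.32 20.2  13.98]
```

View pics/w20.png

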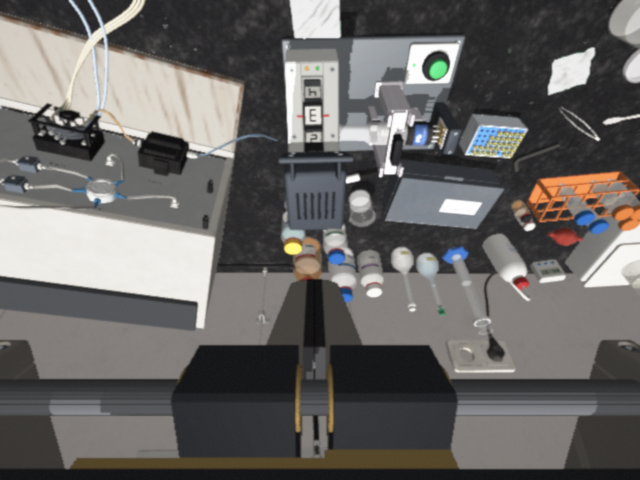

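```bash
python3 s.py .488 .085 .21
```

```text
23.98 [ 0.17 -0.28 -0.35  1.9  -0.05  0.98  1.44] tcp [0.4851 0.0782 0.4878] w 0.0006 F [-2.9  0.7 -6.9]
yaw x 92.42 yaxis [ 0.498  0.042 -0.866]
to target, tool cm [-0.   24.23 13.6 ]
```

Request:
servo_tool(
  moves=[
    [255,[0,24.2,13.6],0],
    [255,[0,24.2,13.6],0],
    [255,[0,24.2,13.6],0],
    [255,[0,24.2,13.6],0],
    [255,[0,24.2,13.6],0],
    [255,[0,24.2,13.6],0],
    [255,[0,24.2,13.6],0],
    [255,[0,24.2,13.6],0],
  ],
)

```text
time_s: 24.65
tcp_pos: [0.4931, 0.0816, 0.2157]
tool_rot: [-0.353, 0.596, 0.629, -0.352]
ft_force: [-1.1, 0.5, -1.0]
gripper_width: 0.0004
```

```bash
python3 s.py .488 .085 .21
python3 - <<'E'
from h import *
for n,b in [("wrist","w21"),("side","si21"),("scene","sc21")]: shot(n,b)
E
```

```text
24.65 [ 0.24  0.01 -0.54  2.32  0.38  0.31  0.98] tcp [0.4931 0.0816 0.2157] w 0.0004 F [-1.1  0.5 -1. ]
yaw x 92.22 yaxis [ 0.501  0.041 -0.865]
to target, tool cm [0.34 0.25 0.72]
```

View pics/w21.png

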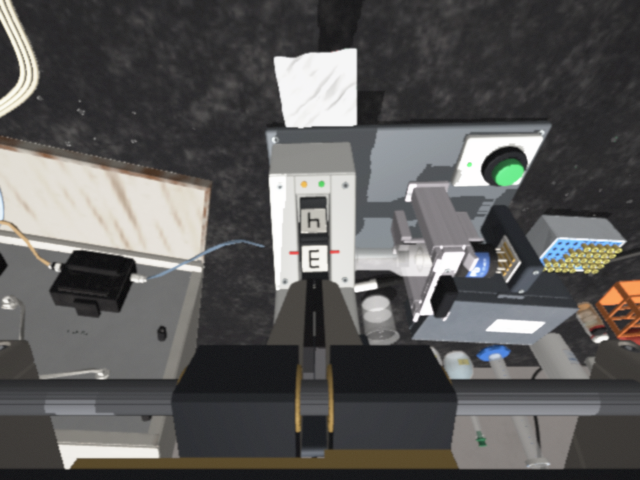

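View pics/si21.png

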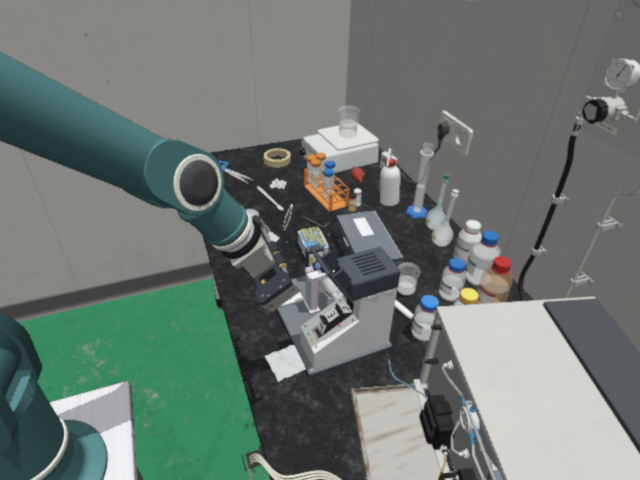

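Run:
```python
from h import *
from workcell import bot
im=cv2.imread("pics/w21.png"); cv2.imwrite("pics/w21z.png",cv2.resize(im[130:310,255:375],None,fx=4,fy=3.3,interpolation=cv2.INTER_CUBIC))
w=lcam("w21"); r=[plane(w,p,.104) for p in [(294,252.5),(335,251)]]; print(r,np.mean(r,0))
w=lcam("w20"); im=cv2.imread("pics/w20.png"); cv2.imwrite("pics/w20z.png",cv2.resize(im[30:170,270:360],None,fx=4,fy=4,interpolation=cv2.INTER_CUBIC))
```

```text
[array([0.58643351, 0.0686779 , 0.104     ]), array([0.58380715, 0.10857583, 0.104     ])] [0.58512033 0.08862686 0.104     ]
```

View pics/w21z.png

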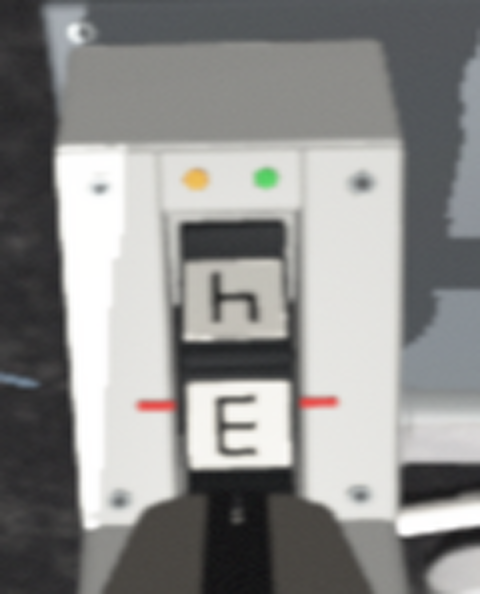

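View pics/w20z.png

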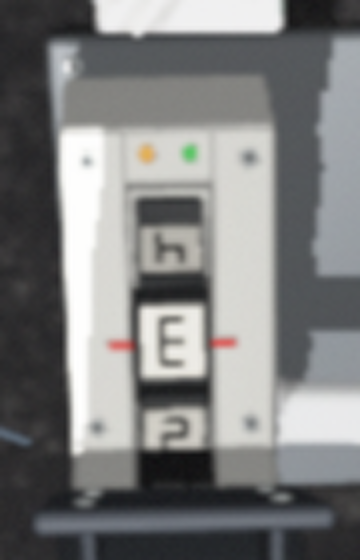

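```bash
cat > sn.py <<'E'
from h import *
from workcell import bot
import sys
A=np.array([.5995,.0895,.0798]); c,s_=np.cos(np.radians(2.7)),np.sin(np.radians(2.7))
us=np.array([.866*c,.866*s_,.5]);un=np.array([-.5*c,-.5*s_,.866]);uy=np.array([-s_,c,0])
st=bot.state();M=q2R(st["tool_rot"]);p=st["tcp_pos"]-A
print(round(st["time_s"],2),"tcp",st["tcp_pos"].round(4),"s,n,y mm",(1000*np.array([p@us,p@un,p@uy])).round(1),"F s,n,y",np.array([st["ft_force"]@us,st["ft_force"]@un,st["ft_force"]@uy]).round(1),st["joints"].round(2))
print("per s,n,y unit in tool:",(M.T@us).round(3),(M.T@un).round(3),(M.T@uy).round(3))
for a in sys.argv[1:]:
    s,n=map(float,a.split(",")); t=A+us*s/1000+un*n/1000
    print(a,(M.T@(t-st["tcp_pos"])*100).round(2))
E
python3 sn.py -42,75 -42,49 -8,49 -8,65
```

```text
24.8 tcp [0.4976 0.0827 0.2231] s,n,y mm [-16.8 175.1  -2. ] F s,n,y [0.4 0.1 0.5] [ 0.24  0.   -0.53  2.31  0.37  0.32  0.99]
per s,n,y unit in tool: [ 0.02   0.015 -1.   ] [ 0.018 -1.    -0.015] [1.    0.017 0.021]
-42,75 [-0.02  9.97  2.67]
-42,49 [-0.07 12.57  2.71]
-8,49 [-0.   12.63 -0.69]
-8,65 [ 0.03 11.03 -0.71]
```

Request:
servo_tool(
  moves=[
    [255,[0,4,2.7],0],
    [255,[0,7,2.7],0],
    [255,[0,10,2.7],0],
    [255,[0,10,2.7],0],
    [255,[0,10,2.7],0],
  ],
)

```text
time_s: 25.22
tcp_pos: [0.5238, 0.081, 0.1441]
tool_rot: [-0.346, 0.605, 0.629, -0.344]
ft_force: [0.5, -0.8, 0.3]
gripper_width: 0.0006
```

```bash
python3 sn.py -42,49 -8,49
python3 - <<'E'
from h import *
for n,b in [("wrist","w22"),("side","si22"),("scene","sc22")]: shot(n,b)
a=cv2.imread("pics/si22.png")[250:370,270:400];b=cv2.imread("pics/sc22.png")[180:300,300:430]
cv2.imwrite("pics/x22.png",cv2.resize(np.hstack([a,b]),None,fx=3,fy=3,interpolation=cv2.INTER_CUBIC))
E
```

```text
25.22 tcp [0.5238 0.081  0.1441] s,n,y mm [-33.7  93.7  -4.9] F s,n,y [ 0.5  0.  -0.8] [-0.02  0.2  -0.29  2.36  1.29  0.18  0.07]
per s,n,y unit in tool: [ 0.026  0.028 -0.999] [ 0.008 -1.    -0.028] [1.    0.008 0.026]
-42,49 [0.44 4.45 0.97]
-8,49 [ 0.52  4.54 -2.43]
```

View pics/x22.png

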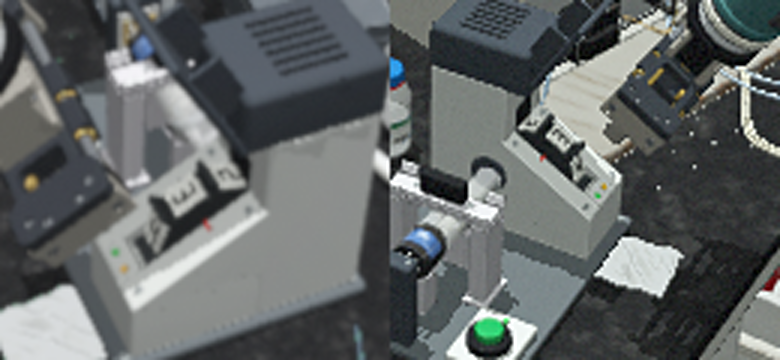

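View pics/w22.png

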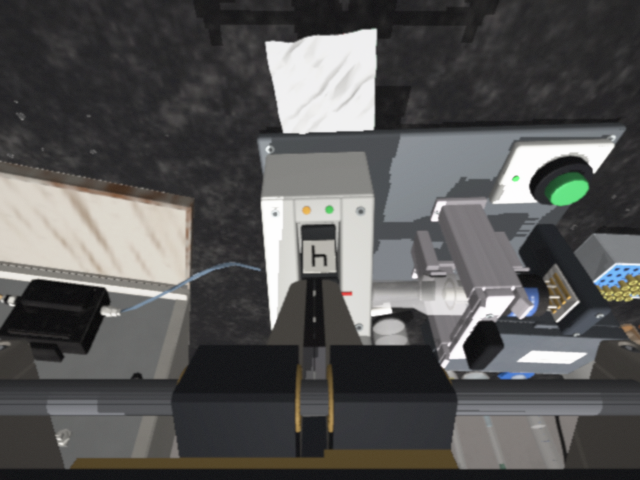

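Request:
servo_tool(
  moves=[
    [255,[0.2,1.5,0.5],0],
    [255,[0.2,1.5,0.5],0],
    [255,[0.2,1.5,0.5],0],
  ],
)

```text
time_s: 25.62
tcp_pos: [0.5251, 0.084, 0.1277]
tool_rot: [-0.347, 0.603, 0.629, -0.345]
ft_force: [0.0, -0.3, -0.6]
gripper_width: 0.0001
```

```bash
python3 sn.py -42,49 -8,49; python3 s.py
```

```text
25.62 tcp [0.5251 0.084  0.1277] s,n,y mm [-40.6  78.8  -2. ] F s,n,y [-0.3 -0.5 -0.3] [-0.06  0.24 -0.26  2.36  1.52  0.18 -0.17]
per s,n,y unit in tool: [ 0.024  0.024 -0.999] [ 0.009 -1.    -0.024] [1.    0.009 0.025]
-42,49 [0.17 2.98 0.21]
-8,49 [ 0.25  3.06 -3.19]
25.62 [-0.06  0.24 -0.26  2.36  1.52  0.18 -0.17] tcp [0.5251 0.084  0.1277] w 0.0001 F [ 0.  -0.3 -0.6]
yaw x 91.76 yaxis [ 0.52   0.033 -0.854]
```

Good, it follows. Continue to (-42, 50).

Request:
servo_tool(
  moves=[
    [255,[0.17,1.5,0.2],0],
    [255,[0.17,2.5,0.2],0],
    [255,[0.17,2.9,0.2],0],
    [255,[0.17,2.9,0.2],0],
  ],
)

```text
time_s: 25.95
tcp_pos: [0.5383, 0.0862, 0.1014]
tool_rot: [-0.348, 0.604, 0.629, -0.345]
ft_force: [0.2, -0.2, -0.6]
gripper_width: 0.0005
```

```bash
python3 sn.py -42,49 -8,49; python3 s.py
```

```text
25.95 tcp [0.5383 0.0862 0.1014] s,n,y mm [-42.2  49.3  -0.4] F s,n,y [-0.1 -0.6 -0.2] [-0.03  0.33 -0.3   2.34  1.83  0.21 -0.47]
per s,n,y unit in tool: [ 0.025  0.023 -0.999] [ 0.009 -1.    -0.023] [1.    0.008 0.025]
-42,49 [ 0.04  0.03 -0.02]
-8,49 [ 0.13  0.11 -3.42]
25.95 [-0.03  0.33 -0.3   2.34  1.83  0.21 -0.47] tcp [0.5383 0.0862 0.1014] w 0.0005 F [ 0.2 -0.2 -0.6]
yaw x 91.71 yaxis [ 0.519  0.033 -0.854]
```

Request:
servo_tool(
  moves=[
    [255,[0.1,0.05,-0.7],0],
    [255,[0.1,0.1,-1.4],0],
    [255,[0.1,0.1,-2.0],0],
    [255,[0.1,0.1,-2.6],0],
    [255,[0.1,0.1,-3.1],0],
    [255,[0.1,0.1,-3.4],0],
    [255,[0.1,0.1,-3.4],0],
  ],
)

```text
time_s: 26.53
tcp_pos: [0.5683, 0.0881, 0.1195]
tool_rot: [-0.347, 0.604, 0.629, -0.345]
ft_force: [0.7, -0.2, 0.5]
gripper_width: 0.0004
```

```bash
python3 sn.py -8,49 -5,49 -8,65
python3 - <<'E'
from h import *
for n,b in [("wrist","w23"),("side","si23"),("scene","sc23")]: shot(n,b)
a=cv2.imread("pics/si23.png")[250:370,270:400];b=cv2.imread("pics/sc23.png")[180:300,300:430]
cv2.imwrite("pics/x23.png",cv2.resize(np.hstack([a,b]),None,fx=3,fy=3,interpolation=cv2.INTER_CUBIC))
E
```

```text
26.53 tcp [0.5683 0.0881 0.1195] s,n,y mm [-7.2 50.   0.1] F s,n,y [ 0.9  0.1 -0.2] [-0.06  0.32 -0.24  2.28  1.49  0.18 -0.11]
per s,n,y unit in tool: [ 0.025  0.025 -0.999] [ 0.01  -1.    -0.025] [1.    0.009 0.026]
-8,49 [-0.01  0.1   0.08]
-5,49 [-0.    0.1  -0.22]
-8,65 [ 0.01 -1.5   0.04]
```

View pics/x23.png

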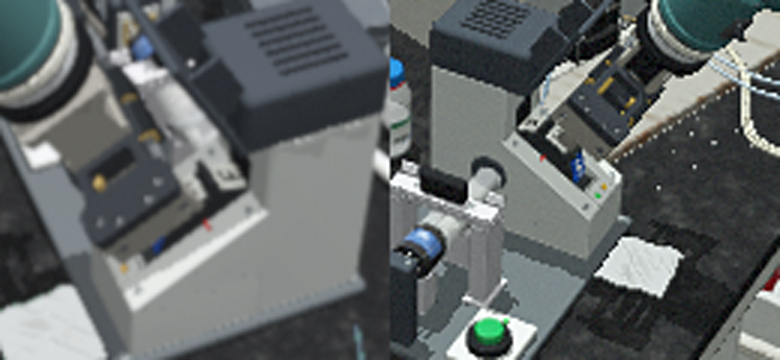

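View pics/w23.png

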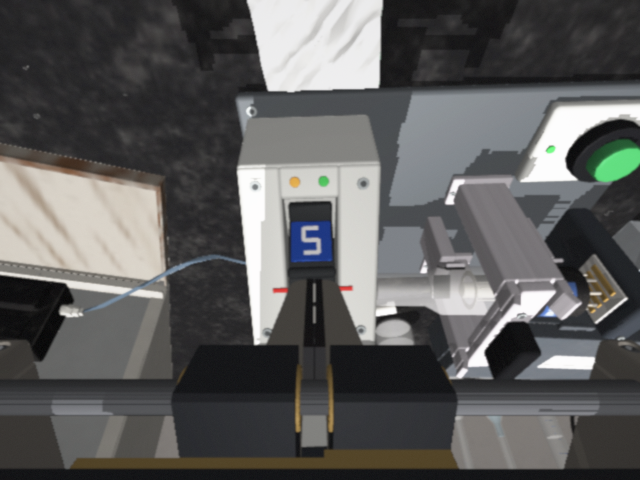

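Request:
servo_tool(
  moves=[
    [255,[0,-1,0],0],
    [255,[0,-2.2,0],0],
    [255,[0,-2.2,1.2],0],
    [255,[0,-2.2,2.4],0],
    [255,[0,-2.2,3.4],0],
    [255,[0,-1,3.5],0],
    [255,[0,0,3.5],0],
    [255,[0,0.1,3.5],0],
    [255,[0,0.1,3.5],0],
  ],
)

```text
time_s: 27.43
tcp_pos: [0.5367, 0.0874, 0.0974]
tool_rot: [-0.349, 0.603, 0.629, -0.347]
ft_force: [0.3, -0.5, 0.3]
gripper_width: 0.0003
```

```bash
python3 sn.py -42,49 -8,49
```

```text
27.43 tcp [0.5367 0.0874 0.0974] s,n,y mm [-45.6  46.6   0.9] F s,n,y [ 0.4  0.1 -0.5] [-0.03  0.33 -0.29  2.35  1.86  0.22 -0.49]
per s,n,y unit in tool: [ 0.024  0.02  -0.999] [ 0.01  -1.    -0.019] [1.    0.009 0.025]
-42,49 [-0.08 -0.23 -0.37]
-8,49 [ 0.01 -0.16 -3.76]
```

Request:
servo_tool(
  moves=[
    [255,[0,-0.2,-0.7],0],
    [255,[0,-0.2,-1.4],0],
    [255,[0,-0.2,-2.0],0],
    [255,[0,-0.2,-2.6],0],
    [255,[0,-0.2,-3.1],0],
    [255,[0,-0.2,-3.5],0],
    [255,[0,-0.2,-3.8],0],
    [255,[0,-0.2,-3.8],0],
  ],
)

```text
time_s: 28.1
tcp_pos: [0.5692, 0.0882, 0.1204]
tool_rot: [-0.348, 0.603, 0.629, -0.346]
ft_force: [-0.3, 0.4, 0.3]
gripper_width: 0.0002
```

```bash
python3 sn.py -8,49 -8,65
python3 - <<'E'
from h import *
for n,b in [("wrist","w24")]: shot(n,b)
E
```

```text
28.1 tcp [0.5692 0.0882 0.1204] s,n,y mm [-6.  50.3  0.2] F s,n,y [-0.1  0.4  0.4] [-0.07  0.32 -0.23  2.27  1.45  0.18 -0.07]
per s,n,y unit in tool: [ 0.025  0.023 -0.999] [ 0.01  -1.    -0.022] [1.    0.009 0.025]
-8,49 [-0.02  0.12  0.21]
-8,65 [-0.01 -1.48  0.17]
```

View pics/w24.png

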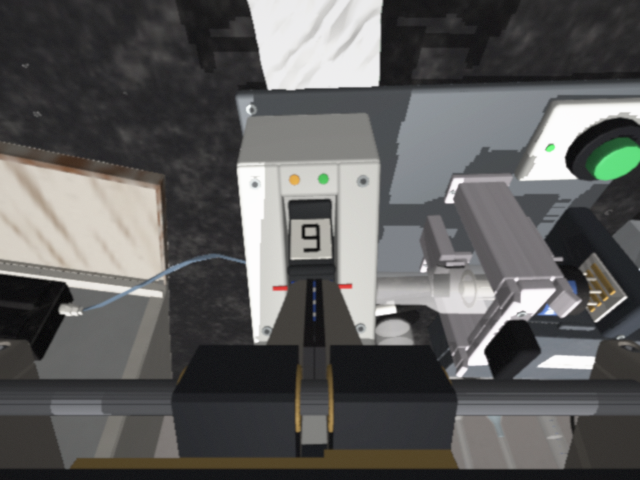

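Request:
servo_tool(
  moves=[
    [255,[0,-1.2,0],0],
    [255,[0,-3,0],0],
    [255,[0,-6,2],0],
    [255,[0,-10,4],0],
    [255,[0,-13,6],0],
    [255,[0,-13,6],0],
  ],
)

```text
time_s: 28.65
tcp_pos: [0.4484, 0.0828, 0.1998]
tool_rot: [-0.348, 0.603, 0.629, -0.346]
ft_force: [0.1, -0.7, 0.3]
gripper_width: 0.0004
```

```bash
python3 sn.py; python3 s.py .542 .286 .09
python3 - <<'E'
from h import *
for n,b in [("wrist","w25"),("scene","sc25"),("side","si25")]: shot(n,b)
a=cv2.imread("pics/si25.png")[230:360,260:400];b=cv2.imread("pics/sc25.png")[180:310,280:420]
cv2.imwrite("pics/x25.png",cv2.resize(np.hstack([a,b]),None,fx=2.8,fy=2.8,interpolation=cv2.INTER_CUBIC))
E
```

```text
28.65 tcp [0.4484 0.0828 0.1998] s,n,y mm [-71.  179.6   0.4] F s,n,y [ 0.2  0.2 -0.7] [ 0.19 -0.05 -0.53  2.43  0.48  0.26  0.81]
per s,n,y unit in tool: [ 0.024  0.021 -0.999] [ 0.01  -1.    -0.021] [1.    0.009 0.024]
28.65 [ 0.19 -0.05 -0.53  2.43  0.48  0.26  0.81] tcp [0.4484 0.0828 0.1998] w 0.0004 F [ 0.1 -0.7  0.3]
yaw x 91.8 yaxis [ 0.517  0.034 -0.855]
to target, tool cm [19.79 14.91 -2.66]
```

View pics/w25.png

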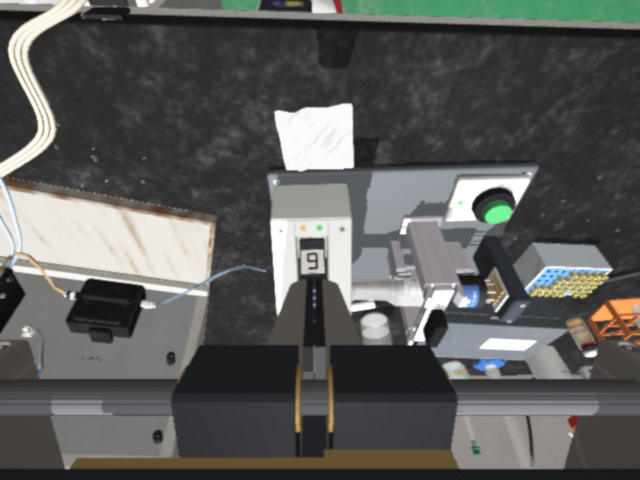

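View pics/x25.png

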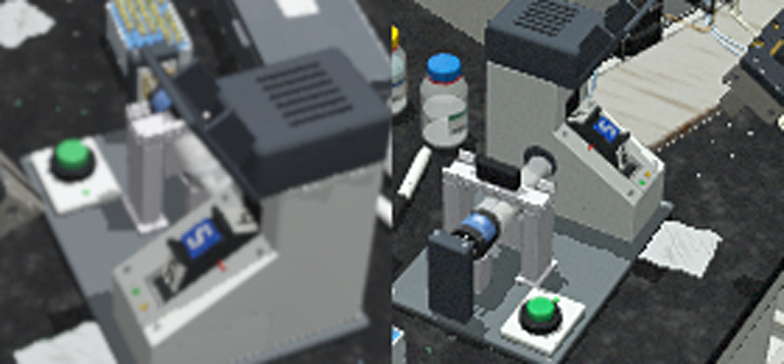

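```bash
python3 s.py .5425 .286 .11
```

```text
28.8 [ 0.19 -0.05 -0.53  2.43  0.49  0.26  0.8 ] tcp [0.4495 0.0822 0.2004] w 0.0005 F [ 0.9 -0.  -0.2]
yaw x 91.75 yaxis [ 0.52   0.032 -0.854]
to target, tool cm [19.91 13.21 -3.56]
```

Request:
servo_tool(
  moves=[
    [255,[19.9,2,-3.6],0],
    [255,[19.9,4,-3.6],0],
    [255,[19.9,8,-3.6],0],
    [255,[19.9,10,-3.6],0],
    [255,[19.9,13.2,-3.6],0],
    [255,[19.9,13.2,-3.6],0],
    [255,[19.9,13.2,-3.6],0],
    [255,[19.9,13.2,-3.6],0],
  ],
)

```text
time_s: 29.47
tcp_pos: [0.5438, 0.2913, 0.1048]
tool_rot: [-0.349, 0.601, 0.63, -0.347]
ft_force: [0.3, -0.0, 0.5]
gripper_width: 0.0002
```

```bash
python3 s.py .5425 .286 .055
python3 - <<'E'
from h import *
for n,b in [("wrist","w26"),("scene","sc26")]: shot(n,b)
b=cv2.imread("pics/sc26.png")[200:330,280:420]
cv2.imwrite("pics/x26.png",cv2.resize(b,None,fx=4,fy=4,interpolation=cv2.INTER_CUBIC))
E
```

```text
29.47 [-0.22  0.49 -0.59  2.12  1.41  0.57 -0.32] tcp [0.5438 0.2913 0.1048] w 0.0002 F [ 0.3 -0.   0.5]
yaw x 91.97 yaxis [ 0.514  0.037 -0.857]
to target, tool cm [-0.64  4.18  2.68]
```

View pics/w26.png

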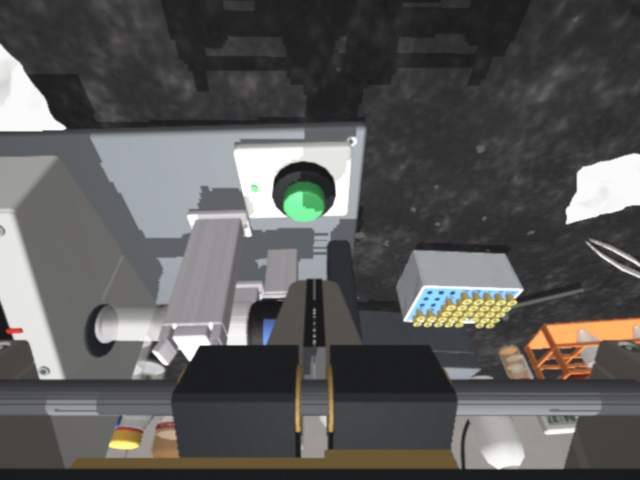

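View pics/x26.png

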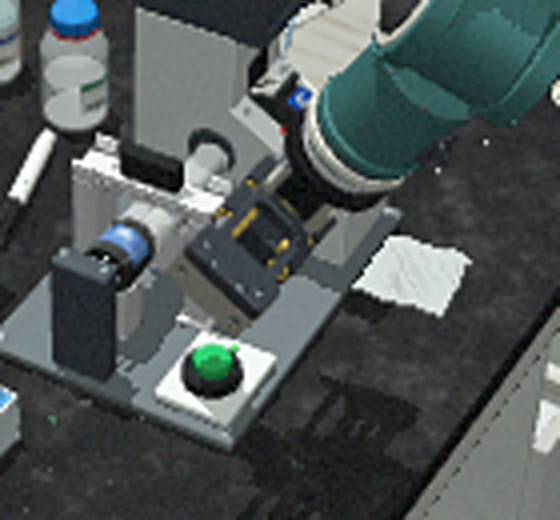

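Run:
```python
from h import *
im=cv2.imread("pics/w26.png"); 
hsv=cv2.cvtColor(im,cv2.COLOR_BGR2HSV); m=cv2.inRange(hsv,(50,100,60),(75,255,255)); m[:,:270]=0
ys,xs=np.nonzero(m[150:240]); print(xs.min(),xs.max(),ys.min()+150,ys.max()+150)
cv2.imwrite("pics/w26z.png",cv2.resize(im[140:240,220:370],None,fx=5,fy=5,interpolation=cv2.INTER_CUBIC))
w=lcam("w26"); print(plane(w,(304,194),.044),plane(w,(304,180),.044),plane(w,(304,210),.044))
```

```text
283 324 181 221
[0.52312392 0.28579385 0.044     ] [0.51223677 0.28565273 0.044     ] [0.53667587 0.28596951 0.044     ]
```

View pics/w26z.png

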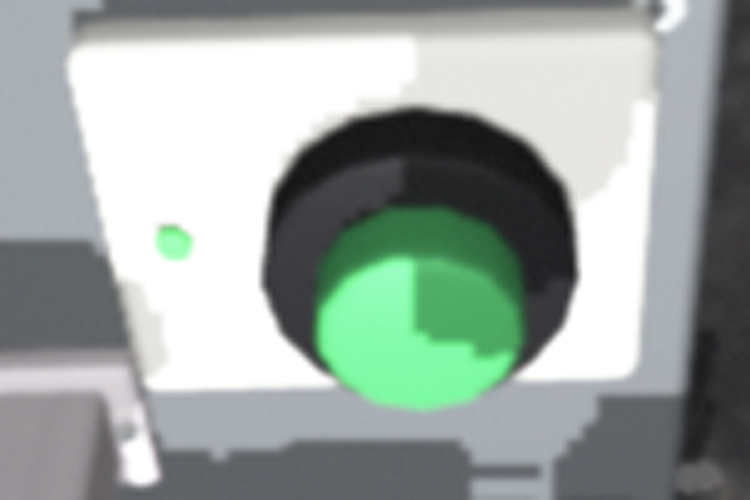

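Request:
servo_tool(
  moves=[
    [255,[-0.5,2,1.3],0],
    [255,[-0.5,3.5,2.4],0],
    [255,[-0.5,4.1,2.6],0],
    [255,[-0.5,4.1,2.6],0],
  ],
)

```text
time_s: 29.9
tcp_pos: [0.5414, 0.2814, 0.059]
tool_rot: [-0.348, 0.603, 0.628, -0.348]
ft_force: [1.4, -0.0, -0.6]
gripper_width: 0.0004
```

```bash
python3 s.py .5425 .286 .049; python3 s.py .5425 .286 .042
```

```text
29.9 [-0.26  0.57 -0.53  2.16  1.61  0.57 -0.52] tcp [0.5414 0.2814 0.059 ] w 0.0004 F [ 1.4 -0.  -0.6]
yaw x 91.77 yaxis [ 0.515  0.032 -0.857]
to target, tool cm [0.44 0.92 0.41]
29.9 [-0.26  0.57 -0.53  2.16  1.61  0.57 -0.52] tcp [0.5414 0.2814 0.059 ] w 0.0004 F [ 1.4 -0.  -0.6]
yaw x 91.77 yaxis [ 0.515  0.032 -0.857]
to target, tool cm [0.42 1.52 0.77]
```

Request:
servo_tool(
  moves=[
    [255,[0.44,0.4,0.2],0],
    [255,[0.44,0.9,0.4],0],
    [255,[0.42,1.2,0.6],0],
    [255,[0.42,1.5,0.75],0],
    [255,[0.42,1.5,0.75],0],
    [255,[0.42,1.5,0.75],0],
  ],
)

```text
time_s: 30.4
tcp_pos: [0.5438, 0.2879, 0.0447]
tool_rot: [-0.348, 0.603, 0.63, -0.346]
ft_force: [1.2, 1.9, 3.1]
gripper_width: 0.0004
```

```bash
python3 s.py .5425 .286 .042
python3 - <<'E'
from h import *
for n,b in [("wrist","w27"),("scene","sc27")]: shot(n,b)
b=cv2.imread("pics/sc27.png")[200:330,280:420]
cv2.imwrite("pics/x27.png",cv2.resize(b,None,fx=4,fy=4,interpolation=cv2.INTER_CUBIC))
im=cv2.imread("pics/w27.png")
cv2.imwrite("pics/w27z.png",cv2.resize(im[180:340,220:400],None,fx=4,fy=3.5,interpolation=cv2.INTER_CUBIC))
E
```

```text
30.4 [-0.27  0.61 -0.53  2.15  1.66  0.58 -0.58] tcp [0.5438 0.2879 0.0447] w 0.0004 F [1.2 1.9 3.1]
yaw x 91.82 yaxis [ 0.518  0.035 -0.855]
to target, tool cm [-0.19  0.15  0.26]
```

View pics/x27.png

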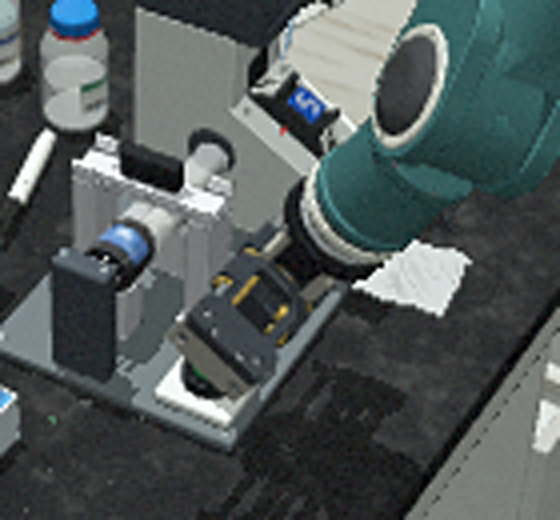

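View pics/w27z.png

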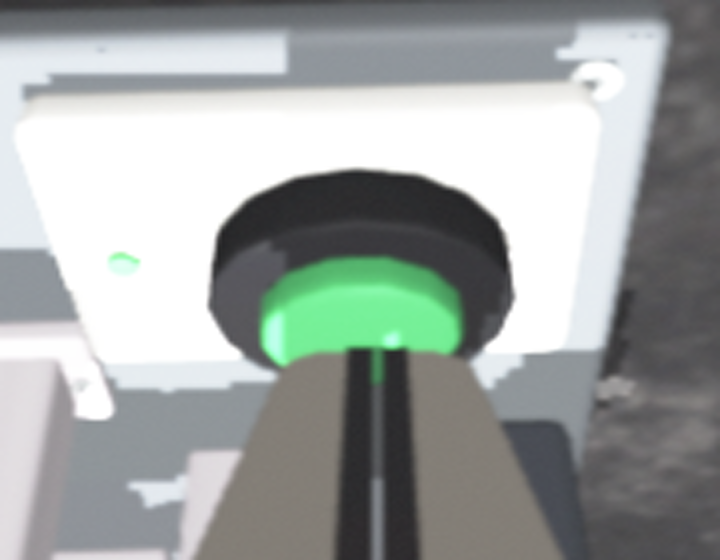

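Request:
servo_tool(
  moves=[
    [255,[-0.1,0.25,0.2],0],
    [255,[-0.1,0.5,0.35],0],
    [255,[-0.1,0.6,0.4],0],
    [255,[-0.1,0.6,0.4],0],
  ],
)

```text
time_s: 30.83
tcp_pos: [0.5444, 0.288, 0.0414]
tool_rot: [-0.345, 0.604, 0.631, -0.344]
ft_force: [-14.8, -4.3, 38.5]
gripper_width: 0.0002
```

```bash
python3 s.py .5425 .286 .042
python3 - <<'E'
from h import *
for n,b in [("wrist","w28")]: shot(n,b)
im=cv2.imread("pics/w28.png")
cv2.imwrite("pics/w28z.png",cv2.resize(im[180:340,220:400],None,fx=4,fy=3.5,interpolation=cv2.INTER_CUBIC))
E
```

```text
30.83 [-0.27  0.61 -0.53  2.15  1.69  0.59 -0.61] tcp [0.5444 0.288  0.0414] w 0.0002 F [-14.8  -4.3  38.5]
yaw x 91.89 yaxis [ 0.525  0.035 -0.851]
to target, tool cm [-0.2  -0.16  0.13]
```

View pics/w28z.png

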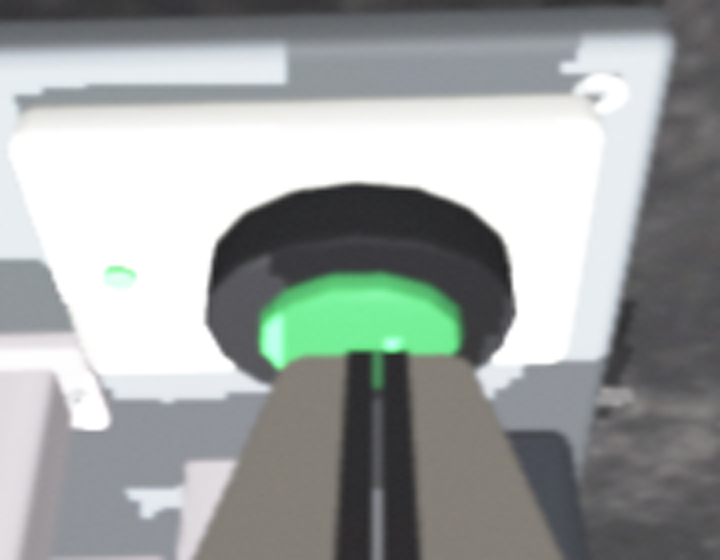

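Request:
servo_tool(
  moves=[
    [255,[0,-0.8,-0.5],0],
    [255,[0,-2,-1.2],0],
    [255,[0,-5,-2],0],
    [255,[0,-9,-2],0],
    [255,[0,-13,-1],0],
    [255,[0,-16,0],0],
    [255,[0,-16,0],0],
    [255,[0,-16,0],0],
  ],
)

```text
time_s: 31.55
tcp_pos: [0.46, 0.2805, 0.1744]
tool_rot: [-0.347, 0.603, 0.629, -0.346]
ft_force: [0.1, 0.8, -0.3]
gripper_width: 0.0004
```

```bash
python3 s.py
python3 - <<'E'
from h import *
for n,b in [("wrist","w29"),("scene","sc29"),("side","si29")]: shot(n,b)
a=cv2.imread("pics/si29.png")[230:360,260:400];b=cv2.imread("pics/sc29.png")[190:320,270:410]
cv2.imwrite("pics/x29.png",cv2.resize(np.hstack([a,b]),None,fx=2.8,fy=2.8,interpolation=cv2.INTER_CUBIC))
E
```

```text
31.55 [-0.2   0.25 -0.7   2.23  1.13  0.6  -0.19] tcp [0.46   0.2805 0.1744] w 0.0004 F [ 0.1  0.8 -0.3]
yaw x 91.79 yaxis [ 0.519  0.034 -0.854]
```

View pics/x29.png

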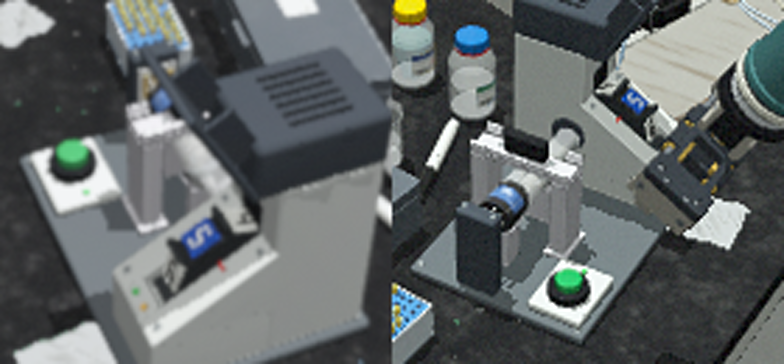

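View pics/w29.png

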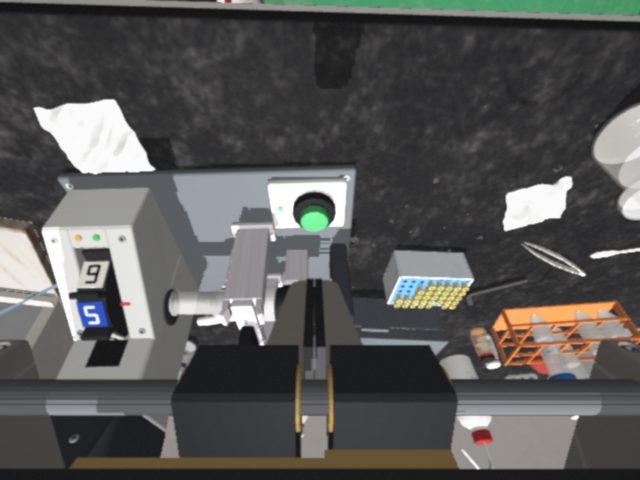

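Run:
```python
from workcell import bot
print(bot.finish_job())
```

```text
the job is handed in; nothing more can be done
None
```

I handed the job in at about 32 s of the 72 s allowed, with all four steps done in order. The handover gave no verdict. The last pictures show everything in place: lamp seated, bar down, blue 5 at the red lines, key out. They also show the rack and bottle where they were. The beaker was not re-measured, but the arm went nowhere near it after the lamp was picked up.

- **Lamp:** I turned it half round and laid it in both cradles, base to the contact block. Measured from the picture, its middle is within about 2 mm of its seat along its length, with the pins just short of the block.
- **Clamp bar:** My first grip, across the 14 mm width, would have run the gripper body into the detector housing. I set the bar down and took it again by the ends of its grip. It sat down firmly (about 14 N), and the picture taken straight after showed both ends between their cheeks.
- **Filter wheel:** The moves only allow a turn about the tool's pointing axis. I got the 30° lean by driving the arm repeatedly against its upward reach limit. Two ridge pushes then took the wheel from 3 to 5.
- **Start key:** I pressed it with the hand still leaning. The first push reached only about 3 N and did not look fully in. The second pushed it to its stop at 38 N, more than intended but on the fingertips. It then sprang back.

Two things disagreed along the way:
- **Fixed cameras:** Early rough picks from the scene and side pictures put the key and red lines 12–18 mm too low. I used the wrist pictures with the given heights instead.
- **Stand x position:** Estimates of its x position differed by about 5 mm between wrist views. The lamp and bar fitted at the middle value.

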